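# Line up the cricket bails on the tray's lining-up board

## Task

Get the bails lined up for the match: first clear the spike wrench off the lining-up board onto the cork mat, then lay the straightedge flat on the board, flush along the fence with one end up to the fixed end block, and slide the stop along the fence until it meets the straightedge's other end and holds it snugly against the block. Then lay every bail that is there on the board, side by side and square to the straightedge, each with one end touching its free long edge. Leave the tin and the jar where they are.

Things in the scene. Friction and masses are not known exactly. Their poses are not given: they have to be found in the camera images.
- board: plywood lining-up board lying flat, fixed; base 200 (its x) x 310 (its y) x 10 mm thick, origin at the centre of its underside. Along its +x edge stands a wooden fence 310 mm long, 20 mm thick, its top 32 mm above the board's underside; the fence's working face looks to board -x and lies at board x = +80 mm
- end_block (a point): middle of the face (looking to board +y) of the fixed end block at the fence's -y end, at board y = -140 mm; the block fills board x 35 to 80 mm, y -155 to -140 mm and its top is 30 mm above the board's underside
- stop (a joint): sliding stop on the fence, 0 at the far (+y) end of its travel, growing to 0.09 m as it slides towards board -y (towards the end block); stiff by about 1.5 N and stays where it is left
- stop_face (a point): middle of the stop's flat pushing face (looks to board -y, spans board x 35 to 79 mm, height 12 to 33 mm), at board y = 125 mm minus the joint value. The stop is aluminium, 20 mm wide along the fence
- stop_knob (a point): middle of the stop's upright black grip, 26 mm (board x) x 13 mm (board y) x 40 mm tall, its foot at 44.5 mm and its top at 84.5 mm above the board's underside
- rule: aluminium straightedge, loose, 0.45 kg: blade 50 (its x) x 200 (its y) x 14 mm with straight edges at x = -25 and +25 mm; origin at the centre of the blade's underside. A black upright grip, 16 (x) x 70 (y) mm, stands on the middle from 14 to 56 mm height. Same either way round
- mat: thin fixed cork mat, 110 (x) x 160 (y) x 3 mm, origin at the centre of its underside
- wrench: black plastic spike wrench, loose, 80 g, lying flat on the board at the start; flat handle 115 x 24 x 16 mm along its x from -75 to +40 mm, round head of 40 mm diameter, 18 mm tall, centred at x = +55 mm; origin on the underside, 40 mm behind the front end of the handle; balances at about x = +5 mm
- liner: thin fixed grey liner, 340 (x) x 140 (y) x 3 mm, on which the bails start; origin at the centre of its underside
- tin: stainless steel lidded tin, 69 mm diameter, 76 mm tall, bystander; origin at the centre of its underside
- jar: small closed jar, 54 mm diameter, 65 mm tall, bystander; origin at the centre of its underside
- bail1: rosewood bail, loose, 35 g, 110 mm long along its x: squared barrel 56 x 18 x 18 mm in the middle and a round spigot, 11 mm diameter, 27 mm long, at each end; both ends alike; origin at its very centre (9 mm above what its barrel lies on). Three to five of the bails are there
- bail2: rosewood bail, loose, 35 g, 110 mm long along its x: squared barrel 56 x 18 x 18 mm in the middle and a round spigot, 11 mm diameter, 27 mm long, at each end; both ends alike; origin at its very centre (9 mm above what its barrel lies on). Three to five of the bails are there
- bail3: rosewood bail, loose, 35 g, 110 mm long along its x: squared barrel 56 x 18 x 18 mm in the middle and a round spigot, 11 mm diameter, 27 mm long, at each end; both ends alike; origin at its very centre (9 mm above what its barrel lies on). Three to five of the bails are there
- bail4: rosewood bail, loose, 35 g, 110 mm long along its x: squared barrel 56 x 18 x 18 mm in the middle and a round spigot, 11 mm diameter, 27 mm long, at each end; both ends alike; origin at its very centre (9 mm above what its barrel lies on). Three to five of the bails are there
- bail5: rosewood bail, loose, 35 g, 110 mm long along its x: squared barrel 56 x 18 x 18 mm in the middle and a round spigot, 11 mm diameter, 27 mm long, at each end; both ends alike; origin at its very centre (9 mm above what its barrel lies on). Three to five of the bails are there

How it is judged:
By the outcome, as a careful person would: the job done as asked, in the order asked, and still so for the second after the job is handed in, with the robot touching nothing.
Of bail1, bail2, bail3, bail4, bail5 only 3 to 5 are there at a start; the rules pass over those that are not, and their reading is None.
At some moment in a run one of bail1, bail2, bail3, bail4, bail5, wrench may be knocked a few centimetres aside while the robot is not near it.
Once in a run the grip may slacken for a moment while it holds something.
It also fails if it takes over 210 s, if anything falls off the work surface, if the arm or the gripper's body presses on something with over 40 N, if the wrist force passes 120 N, or if a joint passes its speed limit or range.

## Robot

A 6-joint arm with a two-finger parallel gripper is mounted at the origin on the work surface. World frame = base frame: x ahead of the robot, y to its left, z up, the work surface at z = 0. Lengths are in mm, angles in degrees, forces in N, time in s.
With the tool pointing down it reaches from about 425 to 950 mm from the base axis. Payload 14.7 kg.
Tool frame: the origin (TCP) lies on the centre line of the jaws, within the pads' length; the fingertips stand 14 mm ahead of it and the grasp point (between the pads) lies 5 mm behind it (r.tip_reach is the distance from the TCP to the fingertips, in mm); z points along the fingers, y is the line along which they close (so a half turn about z gives the same grasp; the last joint's range is limited). The gripper opens to 85 mm and grips with 20 to 120 N. Pads are 22 mm wide; open, the fingers measure 114 mm over their backs; the gripper's body (76 mm by 85 mm) begins 54 mm behind the grasp point. The pads swing forward as they close: fully open they stand 13 mm farther back than shut.
Start: joints at [71.757, 27.513, 91.461, -0, 61.026, -2.67], TCP at [174.478, 626.139, 245.297] pointing down, gripper open.
Joint ranges: [-157.49, 157.49], [-46.99, 117.5], [13.45, 153.17], [-89.5, 269.5], [5.16, 153.95], [-167.48, 167.48]. Speed limits (degrees/s): [108.29, 108.29, 136.94, 172.46, 172.46, 172.46].

## Interface

Orientations are given as [roll, pitch, yaw] about the fixed x, y, z axes, in that order (R = Rz(yaw) Ry(pitch) Rx(roll)).
In Python, from plant import r gives the robot as it stands.
- The arm moves only by the tool play_rows, never from a script. Its argument "steps" is text: rows parted by semicolons, each of 6 numbers parted by spaces: the shift along the tool's x, y, z as a fraction of full scale, then the turn, a rotation vector about the tool's x, y, z as a fraction of full scale. In form: dx dy dz wx wy wz; .... A call has 1 to 8 rows; each row shifts and turns the commanded pose from where the row before left it, along the tool's axes as they then stand; what a row does not reach is not made up. Full scale, the value 1, is 0.15 m for a shift and 0.1 rad for a turn. A row lasts 1/8 s, in which the tool goes at most 62.5 mm and 10.7 degrees, less where a joint would pass 70% of its speed; a pose out of reach is approached as far as the arm can. A call with a number of a shift or a turn outside -1 to 1 is refused whole. A call with a gripper value outside its range is refused whole. "hand" is the closure, from -1 (fully open) to 1 (shut), set as the call begins (left out, the last holds). The fingers move at their own pace and stop on an object; "force" is the grip in N (left out, the last holds). Time passes only in rows, so rows that do not move let the fingers close. It gives the time, the measured TCP pose, the force, the opening and the grip force at its end, in the units of the state.
- r.read_state(): the state, without advancing time (a new reading comes with each control period).
- r.grab_frame(name): name is "scene" or "top"; returns the picture (384x512x3 uint8, blue, green, red); there is no depth.
- r.get_calibration(name): a dict with "mtx" (3x3 intrinsics, pixels), "k1" (the pictures are not rectified: a ray, as slopes to the right and down, at radius r is drawn at 1 + k1 r^2 times it, then the intrinsics apply), "eye" and "orientation" of the camera in the world. Camera axes: x right, y down, z forward; pixel columns grow to the right and rows downward; lengths in mm; the calibration is good to about 2 mm. A picture is of the moment at which its call begins. get_calibration takes no time and is no camera call.
- r.sign_off(): hands the job in; it is judged then, once.
The state is a dict: "time_s": time; "q": joint angles; "qvel": joint speeds; "joint_torque": joint torques, N m; "tcp_pos": TCP position; "orientation": TCP orientation; "wrist_force": force on the tool from outside, world axes, zero at the start; "wrist_torque": the same for the moment, N m; "finger_gap": finger opening in mm; "gripper_force": force on a finger pad.
Only numpy, scipy, OpenCV 4.12 (cv2) and the standard library are available. Lean on these libraries where they do the work, as an engineer would, in place of code of your own. Each camera call takes 0.05 s, during which the arm holds its last target. There are 200 camera calls.

## Working session

There is one attempt and no reset: what is moved stays moved. The work goes in short steps, Python scripts to look and compute and a tool call to move; the robot and the scene stay as the last step left them, time stands still between calls to the robot, and variables do not carry over. Pictures are saved under pics/ and viewed, at most 14 in all, crops included, and the job is handed in when it is done.

Besides the shell and the picture viewer there is one more tool, called after ">>>" by a JSON object that holds its "method" and its "body". play_rows: Moves the arm, as the interface text tells. Shift numbers are shares of 0.15 m and turn numbers shares of 0.1 rad, none past 1 either way. Its arguments: {"type":"object","properties":{"steps":{"type":"string"},"hand":{"type":"number"},"force":{"type":"number"}},"required":["steps"]}

```bash
ls; mkdir -p pics; python3 - <<'E'
from plant import r
import cv2
for n in("top","scene"):
    cv2.imwrite(f"pics/{n}0.png",cv2.resize(r.grab_frame(n),(800,600),interpolation=cv2.INTER_CUBIC)); print(r.get_calibration(n))
print(r.read_state())
E
```

```text
pics
{'mtx': array([[463.4602243 ,   0.        , 253.61459745],
       [  0.        , 463.4602243 , 192.45344861],
       [  0.        ,   0.        ,   1.        ]]), 'k1': -0.024249376149519376, 'eye': array([ 361.17198313,   20.26850779, 1131.00180479]), 'orientation': array([-170.06982271,   -0.37120251,  -89.55946139])}
{'mtx': array([[376.78051385,   0.        , 252.12473738],
       [  0.        , 376.78051385, 189.51825208],
       [  0.        ,   0.        ,   1.        ]]), 'k1': -0.014999059281173293, 'eye': array([950.6422349 , 419.48366086, 959.22826724]), 'orientation': array([-147.61614227,    0.55197886,  137.23903149])}
{'time_s': 0.1, 'q': array([ 7.17568514e+01,  2.75472801e+01,  9.14913844e+01, -2.22798384e-04,
        6.10257296e+01, -2.67183138e+00]), 'qvel': array([-0.04270705, -0.17568677, -0.1237441 , -0.05627273, -0.07622818,
        0.00423144]), 'joint_torque': array([-8.34158982e-04, -9.52263308e+01, -4.31042075e+01,  7.92970263e-05,
        5.09984064e-03,  5.85477301e-05]), 'tcp_pos': array([174.3711967 , 625.79567182, 244.71693103]), 'orientation': array([-1.79935667e+02, -2.80717354e-03,  1.64428789e+02]), 'wrist_force': array([ 0.67702615,  0.0668431 , -0.03670321]), 'wrist_torque': array([-0.01669454, -0.00374289, -0.02420072]), 'gripper_force': 0.0, 'finger_gap': 85.27442111022123}
```

View pics/top0.png

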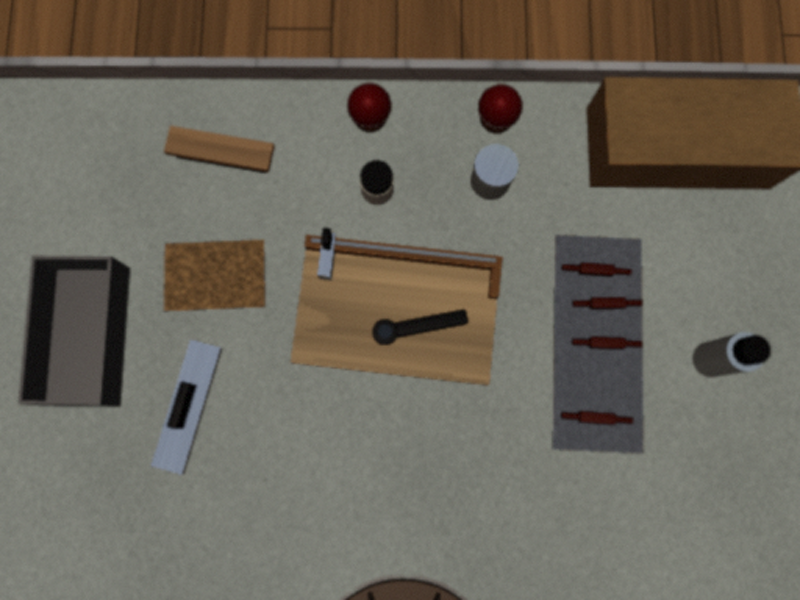

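View pics/scene0.png

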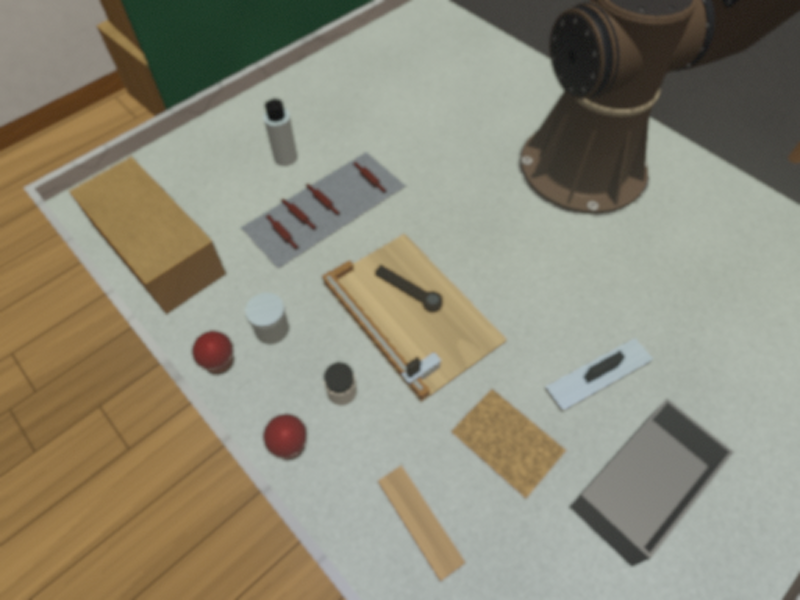

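The top view shows the board in the middle (corners about (305,237), (502,257), (490,383), (292,363)), with the fence on the far side and the wrench on the board from (385,331) to (466,317). The stop is at (326,255). The rule is at (187,407), the mat at (215,275), and four bails lie on the liner at about (597,269), (608,303), (606,343) and (597,418). I'll fit the poses now.

```bash
cat > vis.py <<'E'
import numpy as np, cv2
from scipy.optimize import minimize
from scipy.spatial.transform import Rotation as R
from plant import r
CAL={n:r.get_calibration(n) for n in("top","scene")}
def rot(c): return R.from_euler('xyz',c['orientation'],degrees=True).as_matrix()
def proj(n,P):
    c=CAL[n]; p=(np.asarray(P,float)-c['eye'])@rot(c); s=p[:,:2]/p[:,2:]
    s=s*(1+c['k1']*(s**2).sum(1,keepdims=True)); return s*c['mtx'][0,0]+c['mtx'][:2,2]
def unproj(n,uv,z):
    c=CAL[n]; d=(np.asarray(uv,float)-c['mtx'][:2,2])/c['mtx'][0,0]; s=d.copy()
    for _ in range(5): s=d/(1+c['k1']*(s@s))
    v=rot(c)@np.r_[s,1]; return c['eye']+v*(z-c['eye'][2])/v[2]
def box(x0,x1,y0,y1,z0,z1): return np.array([[x,y,z] for x in(x0,x1) for y in(y0,y1) for z in(z0,z1)],float)
def cyl(x,y,rad,z0,z1): return np.array([[x+rad*np.cos(a),y+rad*np.sin(a),z] for a in np.linspace(0,6.28,33)[:-1] for z in(z0,z1)])
MOD=dict(board=[box(-100,100,-155,155,0,10)],rule=[box(-25,25,-100,100,0,14),box(-8,8,-35,35,14,56)],
 mat=[box(-55,55,-80,80,0,3)],wrench=[box(-75,40,-12,12,0,16),cyl(55,0,20,0,18)],
 bail=[box(-28,28,-9,9,0,18),box(-55,-28,-5.5,5.5,3.5,14.5),box(28,55,-5.5,5.5,3.5,14.5)],
 tin=[cyl(0,0,34.5,0,76)],jar=[cyl(0,0,27,0,65)],liner=[box(-170,170,-70,70,0,3)])
def place(P,p,z): 
    c,s=np.cos(p[2]),np.sin(p[2]); return np.c_[P[:,0]*c-P[:,1]*s+p[0],P[:,0]*s+P[:,1]*c+p[1],P[:,2]+z]
def grads(names):
    G={}
    for n in names:
        im=cv2.GaussianBlur(r.grab_frame(n).astype(np.float32),(0,0),1.0)
        G[n]=(cv2.Sobel(im,cv2.CV_32F,1,0),cv2.Sobel(im,cv2.CV_32F,0,1))
    return G
def score(G,name,p,z):
    t=0
    for n,(gx,gy) in G.items():
        for P in MOD[name]:
            h=cv2.convexHull(proj(n,place(P,p,z)).astype(np.float32))[:,0]; L=0;S=0
            for a,b in zip(h,np.roll(h,-1,0)):
                l=np.hypot(*(b-a)); k=max(2,int(l*2)); 
                if l<.3: continue
                q=(a+(b-a)*((np.arange(k)+.5)/k)[:,None]).astype(np.float32)[None]
                nx,ny=(b-a)[1]/l,-(b-a)[0]/l
                g=nx*cv2.remap(gx,q[...,0],q[...,1],1)+ny*cv2.remap(gy,q[...,0],q[...,1],1)
                S+=np.sqrt((g**2).sum(-1)).mean()*l; L+=l
            t+=S
    return t
def fit(G,name,p0,z,span=(12,12,.12)):
    best=None; rng=np.random.default_rng(0); f=lambda p:-score(G,name,[p[0],p[1],p[2]/100],z)
    p0=np.array([p0[0],p0[1],np.radians(p0[2])*100]); sp=np.array([span[0],span[1],span[2]*100])
    C=[p0]+[p0+rng.uniform(-1,1,3)*sp for _ in range(150)]
    for c in sorted(C,key=f)[:4]:
        o=minimize(f,c,method='Nelder-Mead',options=dict(initial_simplex=c+np.vstack([np.zeros(3),np.diag([2,2,3])]),xatol=.05,fatol=.1))
        if best is None or o.fun<best.fun: best=o
    return np.array([best.x[0],best.x[1],np.degrees(best.x[2]/100)]),-best.fun
E
cat > m1.py <<'E'
from vis import *
T=lambda u,v,z:unproj("top",(u*.64,v*.64),z)[:2]
init=[("board",(397,310),5,0,-3),("rule",(187,407),10,0,-17),("mat",(215,275),3,0,1),("wrench",(418,327),15,10,100),("liner",(598,344),3,0,0),
("tin",(496,185),40,0,0),("jar",(377,188),35,0,0)]+[("bail",c,12,3,90) for c in((597,269),(608,303),(606,343),(597,418))]
G=grads(("top","scene"))
for n,uv,z,zb,yaw in init:
    p0=[*T(*uv,z),yaw]; out=[np.round(p0,0)]
    for g in (G,{"top":G["top"]},{"scene":G["scene"]}): out.append(np.round(fit(g,n,p0,zb)[0],1))
    print(n,*out)
# stop corners
for uv,z in (((334,237),45),((326,230),84)): print(T(*uv,z))
E
python3 m1.py
```

```text
board [544.  13.  -3.] [543.5  14.3  -6.1] [549.9  13.5  -5.9] [543.5  14.4  -6.2]
rule [389. 334. -17.] [392.3 334.1  76. ] [401.9 337.1  -5.8] [394.9 336.   73.7]
mat [598. 303.   1.] [599.4 305.2   2.9] [599.  305.4   2.7] [600.2 304.9   2.8]
wrench [515. -20. 100.] [518.3 -21.  101.4] [518.3 -21.1 101.6] [518.7 -21.2 101.1]
liner [ 492. -303.    0.] [ 497.6 -302.6   -2.4] [ 497.5 -302.7   -2.4] [ 498.3 -302.2   -2.5]
tin [ 739. -141.    0.] [ 761.4 -137.6    0.9] [ 7.623e+02 -1.372e+02 -5.000e-01] [ 759.5 -139.7    1.8]
jar [734.  46.   0.] [744.3  48.   -5.2] [743.2  47.7  -5.6] [745.7  48.5  -3.8]
bail [ 611. -304.   90.] [ 611.2 -301.7   86.1] [ 611.1 -301.5   86.3] [ 611.4 -302.5   85.8]
bail [ 556. -319.   90.] [ 557.2 -316.5   90.7] [ 556.9 -316.4   91.1] [ 557.6 -316.4   90.4]
bail [ 493. -313.   90.] [ 494.4 -313.1   88.7] [ 494.3 -313.    88.8] [ 494.8 -313.5   87.8]
bail [ 377. -294.   90.] [ 378.8 -293.1   85.9] [ 378.7 -292.9   86.1] [ 379.3 -293.4   85.3]
[650.49210954 111.73704041]
[650.77362012 120.64140265]
```

```bash
cat >> vis.py <<'E'
MOD['board']=[box(-100,80,-155,155,0,10),box(80,100,-155,155,0,32),box(35,80,-155,-140,10,30)]
MOD['stop']=[box(-22,22,0,20,12,33)]
E
python3 - <<'E'
from vis import *
G=grads(("top","scene"))
for n,p0,z,sp in (("rule",(392,334,75),0,(12,12,.12)),("board",(545,14,-6),0,(5,5,.03))):
    for g in (G,{"top":G["top"]},{"scene":G["scene"]}): print(n,np.round(fit(g,n,p0,z,sp)[0],1))
for n in G:
    im=r.grab_frame(n); 
    for nm,p,z in (("board",(545,14,-6),0),("rule",(392,334,75),0)):
        for P in MOD[nm]:
            h=cv2.convexHull(proj(n,place(P,(p[0],p[1],np.radians(p[2])),z)).astype(np.float32))
    c=proj(n,[[545,60,10]])[0].astype(int)
E
```

```text
rule [392.1 334.1  76. ]
rule [391.5 334.1  75.7]
rule [394.2 335.   78.1]
board [543.8  14.5  -6.2]
board [544.2  14.5  -6.2]
board [543.1  14.6  -6.2]
```

```bash
cat > plan.py <<'E'
import numpy as np, sys
from plant import r
def plan(wps,start=None):
    """wps: (x,y,z,yaw). prints turn (wz total fraction) then shift in tool axes (fractions of 150 mm), rows of <=52mm"""
    s=r.read_state(); p=np.array(s['tcp_pos']); yaw=s['orientation'][2]; print('at',np.round(p,1),np.round(s['orientation'],2),'gap',round(s['finger_gap'],1),'t',round(s['time_s'],1))
    for x,y,z,w in wps:
        d=(w-yaw+180)%360-180; wz=-np.radians(d)/.1; c,sn=np.cos(np.radians(w)),np.sin(np.radians(w))
        t=np.array([x,y,z])-p; L=np.array([t[0]*c+t[1]*sn, t[0]*sn-t[1]*c,-t[2]])/150
        n=max(1,int(np.ceil(np.linalg.norm(t)/52)))
        print(f'turn wz {wz:+.2f} | shift {np.round(L,3)} = {n} rows of {np.round(L/n,4)}'); p=np.array([x,y,z]); yaw=w
E
python3 - <<'E'
from plan import *
print(r.tip_reach)
plan([(480,330,200,101.4),(518.3,-21,120,101.4),(518.3,-21,26,101.4)])
E
```

```text
14.0
at [174.5 626.1 245.2] [-179.99    0.    164.43] gap 85.5 t 0.4
turn wz +11.00 | shift [-2.338  1.606  0.301] = 9 rows of [-0.2597  0.1785  0.0335]
turn wz -0.00 | shift [-2.344 -0.212  0.533] = 7 rows of [-0.3349 -0.0303  0.0762]
turn wz -0.00 | shift [0.    0.    0.627] = 2 rows of [0.     0.     0.3133]
```

>>> {"method": "play_rows", "body": {"steps": "0 0 0 0 0 1;0 0 0 0 0 1;0 0 0 0 0 1;0 0 0 0 0 1;0 0 0 0 0 1;0 0 0 0 0 1;0 0 0 0 0 1;0 0 0 0 0 1", "hand": -1, "force": 60}}

```text
time_s: 1.4
tcp_pos: [174.5, 626.1, 245.3]
orientation: [-180.0, -0.0, 118.4]
wrist_force: [0.8, -0.2, -0.0]
finger_gap: 85.5
gripper_force: 0.0
```

>>> {"method": "play_rows", "body": {"steps": "0 0 0 0 0 1;0 0 0 0 0 1;0 0 0 0 0 1;-.26 .178 .034 0 0 0;-.26 .178 .034 0 0 0;-.26 .178 .034 0 0 0;-.26 .178 .034 0 0 0;-.26 .178 .034 0 0 0"}}

```text
time_s: 2.4
tcp_pos: [344.9, 460.3, 219.8]
orientation: [180.0, -0.0, 101.4]
wrist_force: [0.9, -0.5, 0.0]
finger_gap: 85.3
gripper_force: 0.0
```

>>> {"method": "play_rows", "body": {"steps": "-.26 .178 .034 0 0 0;-.26 .178 .034 0 0 0;-.26 .178 .034 0 0 0;-.26 .178 .034 0 0 0"}}

```text
time_s: 2.9
tcp_pos: [480.5, 328.4, 199.4]
orientation: [180.0, -0.0, 101.4]
wrist_force: [-0.1, 0.2, -0.2]
finger_gap: 85.2
gripper_force: 0.0
```

>>> {"method": "play_rows", "body": {"steps": "-.335 -.03 .076 0 0 0;-.335 -.03 .076 0 0 0;-.335 -.03 .076 0 0 0;-.335 -.03 .076 0 0 0;-.335 -.03 .076 0 0 0;-.335 -.03 .076 0 0 0;-.335 -.03 .076 0 0 0;0 0 0 0 0 0"}}

```text
time_s: 3.9
tcp_pos: [518.1, -24.4, 119.0]
orientation: [-180.0, 0.0, 101.2]
wrist_force: [-0.8, 0.3, 0.6]
finger_gap: 85.7
gripper_force: 0.0
```

```bash
python3 - <<'E'
from plan import *
from vis import *
G=grads(("scene",)); print(fit(G,"wrench",(518.3,-21,101.4),10,(5,5,.05)))
plan([(518.3,-21,26,101.4)])
E
```

```text
(array([518.14678029, -21.85373993, 100.0777685 ]), np.float64(33605.6875))
at [518.  -22.8 119.3] [-1.7997e+02 -1.0000e-02  1.0123e+02] gap 85.2 t 4.0
turn wz -0.03 | shift [0.012 0.004 0.622] = 2 rows of [0.0058 0.0022 0.3109]
```

Tracking is excellent, so I'll descend and grip.

>>> {"method": "play_rows", "body": {"steps": "0 0 .3 0 0 0;0 0 .2 0 0 0;0 0 .12 0 0 0;0 0 0 0 0 0"}}

```text
time_s: 4.45
tcp_pos: [517.3, -20.3, 25.9]
orientation: [-179.9, -0.0, 101.5]
wrist_force: [-0.1, -1.3, 0.2]
finger_gap: 85.4
gripper_force: 0.0
```

>>> {"method": "play_rows", "body": {"steps": "0 0 0 0 0 0;0 0 0 0 0 0;0 0 0 0 0 0;0 0 0 0 0 0;0 0 0 0 0 0;0 0 0 0 0 0", "hand": 1}}

```text
time_s: 5.2
tcp_pos: [518.4, -21.5, 27.4]
orientation: [179.9, 0.0, 101.4]
wrist_force: [-2.0, 2.2, 13.0]
finger_gap: 22.9
gripper_force: 59.0
```

>>> {"method": "play_rows", "body": {"steps": "0 0 -.1 0 0 0;0 0 -.2 0 0 0;0 0 -.2 0 0 0;0 0 0 0 0 0"}}

```text
time_s: 5.7
tcp_pos: [519.5, -21.6, 104.2]
orientation: [179.8, 0.1, 101.4]
wrist_force: [-0.2, -0.5, -1.2]
finger_gap: 22.5
gripper_force: 59.8
```

```bash
python3 - <<'E'
from plan import *
import cv2
plan([(540,150,140,101.2),(599.4,305.2,110,92.8),(599.4,305.2,21,92.8)])
cv2.imwrite("pics/w1.png",r.grab_frame("scene"))
E
```

```text
at [519.5 -21.6 104.2] [1.7977e+02 7.0000e-02 1.0139e+02] gap 22.5 t 5.7
turn wz +0.03 | shift [ 1.096  0.356 -0.238] = 4 rows of [ 0.274   0.0891 -0.0596]
turn wz +1.47 | shift [1.014 0.446 0.2  ] = 4 rows of [0.2535 0.1115 0.05  ]
turn wz -0.00 | shift [0.    0.    0.593] = 2 rows of [0.     0.     0.2967]
```

View pics/w1.png

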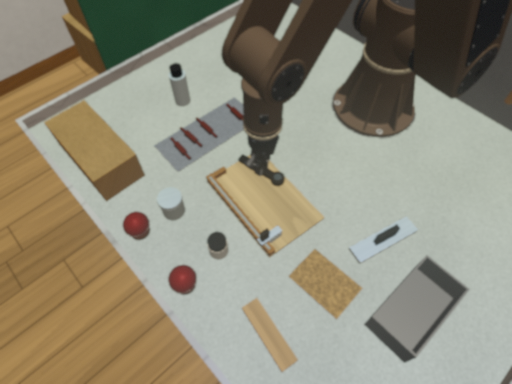

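The wrench is held, visible at (265,172). Now to the mat.

>>> {"method": "play_rows", "body": {"steps": ".27 .09 -.06 0 0 0;.27 .09 -.06 0 0 0;.27 .09 -.06 0 0 0;.27 .09 -.06 0 0 0;0 0 0 0 0 .74;0 0 0 0 0 .74;.25 .11 .05 0 0 0;.25 .11 .05 0 0 0"}}

```text
time_s: 6.75
tcp_pos: [568.1, 225.1, 121.7]
orientation: [-179.9, 0.0, 92.9]
wrist_force: [0.7, 0.8, -1.0]
finger_gap: 22.3
gripper_force: 59.8
```

>>> {"method": "play_rows", "body": {"steps": ".25 .11 .05 0 0 0;.25 .11 .05 0 0 0;0 0 0 0 0 0;0 0 0 0 0 0"}}

```text
time_s: 7.25
tcp_pos: [596.4, 300.7, 106.6]
orientation: [-179.9, 0.1, 92.9]
wrist_force: [0.2, -1.2, -0.7]
finger_gap: 22.6
gripper_force: 59.7
```

```bash
python3 - <<'E'
from plan import *
from vis import *
plan([(599.4,305.2,22,92.8)])
z=r.read_state()['tcp_pos'][2]-17
p,s=fit(grads(("top","scene")),"wrench",(599,305,92.8),z,(15,15,.15)); print(p,s)
E
```

```text
at [596.4 300.7 106.6] [-1.7989e+02  5.0000e-02  9.2950e+01] gap 22.6 t 7.2
turn wz +0.03 | shift [0.029 0.022 0.564] = 2 rows of [0.0146 0.0108 0.2821]
[597.62487421 301.25048164  92.07080626] 60144.13671875
```

>>> {"method": "play_rows", "body": {"steps": ".026 .013 .2 0 0 0;0 0 .2 0 0 0;0 0 .1 0 0 0;0 0 .06 0 0 0;0 0 .01 0 0 0;0 0 0 0 0 0"}}

```text
time_s: 8.1
tcp_pos: [599.5, 305.3, 22.9]
orientation: [179.9, -0.0, 92.9]
wrist_force: [0.5, 0.4, -0.2]
finger_gap: 22.4
gripper_force: 59.8
```

>>> {"method": "play_rows", "body": {"steps": "0 0 0 0 0 0;0 0 0 0 0 0;0 0 0 0 0 0;0 0 -.1 0 0 0;0 0 -.3 0 0 0;0 0 -.3 0 0 0;0 0 -.3 0 0 0", "hand": -1}}

```text
time_s: 8.98
tcp_pos: [599.0, 305.2, 174.7]
orientation: [180.0, -0.0, 92.9]
wrist_force: [-0.3, 0.3, 0.4]
finger_gap: 85.3
gripper_force: 0.0
```

```bash
python3 - <<'E'
from plan import *
from vis import *
G=grads(("top","scene"))
print(fit(G,"wrench",(599,305,92.8),3,(15,15,.15))); print(fit(G,"wrench",(518,-21,101.4),10,(15,15,.15))[1])
for g in (G,{"top":G["top"]},{"scene":G["scene"]}): print(fit(g,"rule",(392,334,76),0,(5,5,.05)))
plan([(450,330,150,166),(392,334,130,166)])
E
```

```text
(array([599.93948662, 305.18594856,  92.60736464]), np.float64(60425.87109375))
7047.61328125
(array([393.76008656, 335.34916204,  79.50543903]), np.float64(55791.03515625))
(array([392.30009954, 336.95666805,  78.29679116]), np.float64(15281.478515625))
(array([394.16593251, 335.35431698,  79.52669428]), np.float64(40898.53125))
at [601.6 306.4 178.6] [179.54  -0.18  92.93] gap 85.3 t 9.1
turn wz -12.75 | shift [ 1.019 -0.092  0.191] = 4 rows of [ 0.2546 -0.0229  0.0476]
turn wz -0.00 | shift [ 0.382 -0.068  0.133] = 2 rows of [ 0.1908 -0.0338  0.0667]
```

>>> {"method": "play_rows", "body": {"steps": "0 0 0 0 0 -.988;0 0 0 0 0 -.988;0 0 0 0 0 -.988;0 0 0 0 0 -.988;0 0 0 0 0 -.988;0 0 0 0 0 -.988;0 0 0 0 0 -.988;0 0 0 0 0 -.988"}}

```text
time_s: 10.07
tcp_pos: [598.9, 305.1, 172.5]
orientation: [180.0, 0.0, 138.4]
wrist_force: [-0.5, -0.2, -0.1]
finger_gap: 85.7
gripper_force: 0.0
```

>>> {"method": "play_rows", "body": {"steps": "0 0 0 0 0 -.988;0 0 0 0 0 -.988;0 0 0 0 0 -.988;0 0 0 0 0 -.988;0 0 0 0 0 -.988;.255 -.023 .048 0 0 0;.255 -.023 .048 0 0 0;.255 -.023 .048 0 0 0"}}

```text
time_s: 11.08
tcp_pos: [483.8, 321.9, 150.7]
orientation: [180.0, 0.0, 166.5]
wrist_force: [0.0, 0.4, -0.3]
finger_gap: 85.7
gripper_force: 0.0
```

>>> {"method": "play_rows", "body": {"steps": ".255 -.023 .048 0 0 0;.19 -.034 .067 0 0 0;.19 -.034 .067 0 0 0;0 0 0 0 0 0;0 0 0 0 0 0"}}

```text
time_s: 11.7
tcp_pos: [390.0, 331.2, 123.8]
orientation: [179.9, 0.1, 166.5]
wrist_force: [0.8, 0.1, -0.2]
finger_gap: 85.3
gripper_force: 0.0
```

```bash
python3 - <<'E'
from plan import *
import cv2
plan([(392.8,334.3,36,166.5)])
im=r.grab_frame("top"); cv2.imwrite("pics/r1.png",cv2.resize(im[200:330,60:260],None,fx=4,fy=4,interpolation=cv2.INTER_CUBIC))
E
```

```text
at [390.  331.2 123.8] [1.7994e+02 5.0000e-02 1.6653e+02] gap 85.3 t 11.7
turn wz +0.01 | shift [-0.013  0.024  0.585] = 2 rows of [-0.0067  0.0121  0.2926]
```

View pics/r1.png

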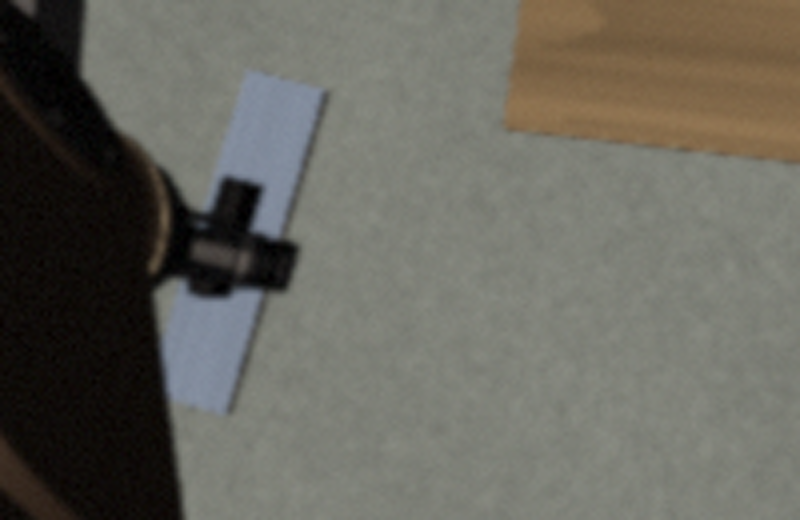

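The right edge of the rule runs from (327,90) to (231,412) and the fingers straddle its grip at about (240,240). I'll descend and grip.

>>> {"method": "play_rows", "body": {"steps": "-.013 .024 .2 0 0 0;0 0 .2 0 0 0;0 0 .13 0 0 0;0 0 .055 0 0 0;0 0 0 0 0 0"}}

```text
time_s: 12.38
tcp_pos: [392.4, 333.8, 35.4]
orientation: [-180.0, -0.0, 166.5]
wrist_force: [0.4, 0.1, 0.1]
finger_gap: 85.2
gripper_force: 0.0
```

>>> {"method": "play_rows", "body": {"steps": "0 0 0 0 0 0;0 0 0 0 0 0;0 0 0 0 0 0;0 0 0 0 0 0;0 0 0 0 0 0;0 0 0 0 0 0;0 0 0 0 0 0", "hand": 1, "force": 90}}

```text
time_s: 13.25
tcp_pos: [392.1, 334.1, 35.8]
orientation: [180.0, 0.0, 166.5]
wrist_force: [-0.8, -0.4, 7.3]
finger_gap: 14.9
gripper_force: 87.5
```

>>> {"method": "play_rows", "body": {"steps": "0 0 -.05 0 0 0;0 0 -.15 0 0 0;0 0 -.2 0 0 0;0 0 -.2 0 0 0;0 0 0 0 0 0;0 0 0 0 0 0"}}

```text
time_s: 14.0
tcp_pos: [391.6, 333.6, 124.9]
orientation: [-180.0, -0.0, 166.5]
wrist_force: [0.0, 0.3, -5.1]
finger_gap: 14.8
gripper_force: 88.1
```

```bash
python3 - <<'E'
from plan import *
from vis import *
s=r.read_state(); z=s['tcp_pos'][2]-36
p,sc=fit(grads(("top","scene")),"rule",(s['tcp_pos'][0],s['tcp_pos'][1],76.5),z,(10,10,.05)); print(p,sc)
y=np.radians(-6.2); b=lambda x,yy:(543.8+x*np.cos(y)-yy*np.sin(y),14.5+x*np.sin(y)+yy*np.cos(y)); 
print(b(50,-35), b(55,-40), b(80,0),b(57,125))
plan([(440,300,130,83.8),(*b(49,-34),130,83.8),(*b(49,-34),52,83.8)])
E
```

```text
[391.76789818 336.53609802  73.54284613] 70409.2578125
(np.float64(589.7275707489049), np.float64(-25.695251524332186)) (np.float64(594.1583287902364), np.float64(-31.206003122723875)) (np.float64(623.3320771177852), np.float64(5.860051543518173)) (np.float64(613.9665244096748), np.float64(132.61290722129613))
at [391.3 333.4 124.4] [-1.7992e+02 -7.0000e-02  1.6652e+02] gap 14.9 t 14.1
turn wz +14.44 | shift [-0.186  0.347 -0.037] = 2 rows of [-0.0932  0.1734 -0.0187]
turn wz -0.00 | shift [-2.044  1.22  -0.   ] = 7 rows of [-0.292   0.1743 -0.    ]
turn wz -0.00 | shift [0.   0.   0.52] = 2 rows of [0.   0.   0.26]
```

>>> {"method": "play_rows", "body": {"steps": "0 0 -.1 0 0 .963;0 0 -.1 0 0 .963;0 0 0 0 0 .963;0 0 0 0 0 .963;0 0 0 0 0 .963;0 0 0 0 0 .963;0 0 0 0 0 .963;0 0 0 0 0 .963"}}

```text
time_s: 15.1
tcp_pos: [391.4, 333.5, 154.3]
orientation: [-179.9, 0.0, 122.2]
wrist_force: [-0.1, 0.2, -3.6]
finger_gap: 14.6
gripper_force: 87.9
```

>>> {"method": "play_rows", "body": {"steps": "0 0 0 0 0 .963;0 0 0 0 0 .963;0 0 0 0 0 .963;0 0 0 0 0 .963;0 0 0 0 0 .963;0 0 0 0 0 .963;0 0 0 0 0 .963"}}

```text
time_s: 15.98
tcp_pos: [391.4, 333.5, 154.3]
orientation: [-179.9, 0.1, 83.6]
wrist_force: [0.0, -1.4, -4.6]
finger_gap: 15.0
gripper_force: 87.9
```

>>> {"method": "play_rows", "body": {"steps": "-.093 .173 0 0 0 0;-.093 .173 0 0 0 0;-.292 .174 0 0 0 0;-.292 .174 0 0 0 0;-.292 .174 0 0 0 0;-.292 .174 0 0 0 0;-.292 .174 0 0 0 0;-.292 .174 0 0 0 0"}}

```text
time_s: 16.98
tcp_pos: [567.5, 20.5, 154.2]
orientation: [-179.9, 0.0, 83.7]
wrist_force: [1.1, 0.9, -3.8]
finger_gap: 14.6
gripper_force: 88.3
```

>>> {"method": "play_rows", "body": {"steps": "-.292 .174 0 0 0 0;0 0 0 0 0 0;0 0 0 0 0 0;0 0 0 0 0 0"}}

```text
time_s: 17.48
tcp_pos: [588.0, -23.3, 154.9]
orientation: [-179.9, -0.0, 83.8]
wrist_force: [0.9, 0.5, -3.7]
finger_gap: 14.9
gripper_force: 88.7
```

```bash
python3 - <<'E'
from plan import *
from vis import *
s=r.read_state(); z=s['tcp_pos'][2]-36
G=grads(("top","scene"))
for g in (G,{"top":G["top"]},{"scene":G["scene"]}):print(fit(g,"rule",(s['tcp_pos'][0],s['tcp_pos'][1],-6.2),z,(10,10,.06)))
y=np.radians(-6.2); b=lambda x,yy:(543.8+x*np.cos(y)-yy*np.sin(y),14.5+x*np.sin(y)+yy*np.cos(y)); 
plan([(*b(49,-34),54,83.8)]); print(s['wrist_force'],s['wrist_torque'])
cv2.imwrite("pics/p1.png",cv2.resize(r.grab_frame("scene")[60:300,150:400],None,fx=2.4,fy=2.4,interpolation=cv2.INTER_CUBIC))
E
```

```text
(array([588.94961919, -28.99026386,  -3.90149095]), np.float64(44226.59765625))
(array([607.17488449, -39.70816395,  -4.56754444]), np.float64(24080.90234375))
(array([588.95562649, -24.47718031,  -5.8731697 ]), np.float64(36220.171875))
at [588.3 -23.3 155.3] [-179.97   -0.     83.82] gap 14.7 t 17.6
turn wz +0.00 | shift [-0.008  0.004  0.675] = 2 rows of [-0.0042  0.0022  0.3375]
[ 0.90645109  0.50598889 -3.69422896] [-0.00529464  0.00027905 -0.03579908]
```

View pics/p1.png

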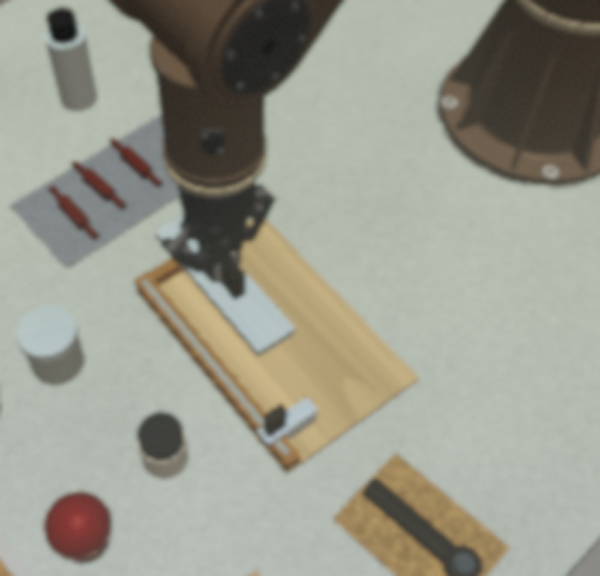

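The rule hangs parallel to the fence, its near end at about (275,340), and the wrench is on the mat. I'll lower it.

>>> {"method": "play_rows", "body": {"steps": "0 0 .25 0 0 0;0 0 .25 0 0 0;0 0 .12 0 0 0;0 0 .05 0 0 0;0 0 0 0 0 0;0 0 0 0 0 0"}}

```text
time_s: 18.38
tcp_pos: [589.5, -24.3, 56.0]
orientation: [179.9, -0.0, 83.7]
wrist_force: [0.0, -0.9, -4.4]
finger_gap: 15.2
gripper_force: 88.4
```

>>> {"method": "play_rows", "body": {"steps": "0 0 .03 0 0 0;0 0 .015 0 0 0;0 0 0 0 0 0;0 0 0 0 0 0"}}

```text
time_s: 18.88
tcp_pos: [588.8, -24.2, 48.2]
orientation: [180.0, 0.0, 83.8]
wrist_force: [-0.6, 0.2, -3.8]
finger_gap: 15.0
gripper_force: 88.5
```

```bash
python3 - <<'E'
from plan import *
from vis import *
s=r.read_state(); print(s['tcp_pos'],s['wrist_force'])
G=grads(("top","scene"))
for g in (G,{"scene":G["scene"]}):print(fit(g,"rule",(s['tcp_pos'][0],s['tcp_pos'][1],-6.2),10,(5,5,.03)))
for n in("top","scene"):
    c=proj(n,[[600,0,20]])[0].astype(int); im=r.grab_frame(n)[c[1]-60:c[1]+60,c[0]-66:c[0]+67]
    cv2.imwrite(f"pics/d_{n}.png",im)
a,b=[cv2.resize(cv2.imread(f"pics/d_{n}.png"),(400,360),interpolation=cv2.INTER_CUBIC) for n in("top","scene")]
cv2.imwrite("pics/d.png",np.hstack([a,b]))
E
```

```text
[588.76045177 -24.20064409  48.22558877] [-0.63432611  0.19963382 -3.84353437]
(array([586.36010733, -27.10502136,  -6.62782167]), np.float64(41453.5546875))
(array([589.87422219, -26.4736659 ,  -2.56094244]), np.float64(39458.3515625))
```

View pics/d.png

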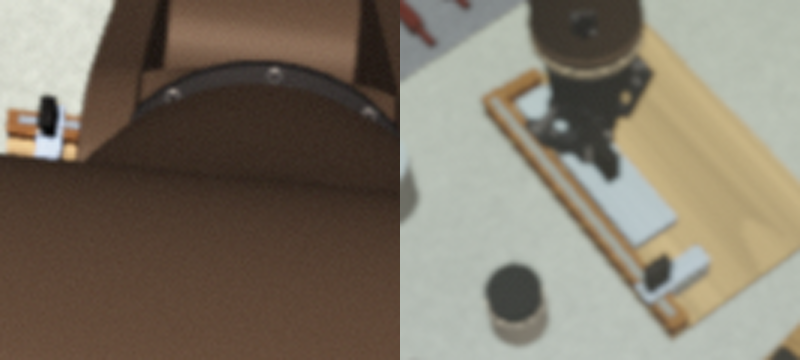

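The rule is low over the board with small gaps to the fence and the block. I'll touch it down, then push towards the fence.

>>> {"method": "play_rows", "body": {"steps": "0 0 .013 0 0 0;0 0 0 0 0 0;0 0 0 0 0 0"}}

```text
time_s: 19.45
tcp_pos: [588.7, -24.2, 46.2]
orientation: [-180.0, 0.0, 83.8]
wrist_force: [0.5, 0.4, -3.7]
finger_gap: 14.8
gripper_force: 88.5
```

>>> {"method": "play_rows", "body": {"steps": "0 .015 0 0 0 0;0 .01 0 0 0 0;0 0 0 0 0 0;0 0 0 0 0 0"}}

```text
time_s: 19.95
tcp_pos: [592.4, -24.6, 46.3]
orientation: [-180.0, -0.0, 83.7]
wrist_force: [0.5, 1.0, -3.6]
finger_gap: 14.8
gripper_force: 88.5
```

>>> {"method": "play_rows", "body": {"steps": "0 .01 0 0 0 0;0 0 0 0 0 0;0 0 0 0 0 0"}}

```text
time_s: 20.32
tcp_pos: [593.6, -24.8, 46.2]
orientation: [-180.0, 0.0, 83.8]
wrist_force: [-2.3, -0.5, -2.8]
finger_gap: 14.7
gripper_force: 88.8
```

>>> {"method": "play_rows", "body": {"steps": "0 .01 0 0 0 0;0 0 0 0 0 0;0 0 0 0 0 0"}}

```text
time_s: 20.7
tcp_pos: [594.3, -24.9, 46.0]
orientation: [-179.9, 0.0, 83.8]
wrist_force: [-7.2, -0.5, -0.9]
finger_gap: 14.7
gripper_force: 89.4
```

>>> {"method": "play_rows", "body": {"steps": "0 -.004 .007 0 0 0;-.02 0 0 0 0 0;-.01 0 0 0 0 0;0 0 0 0 0 0;0 0 0 0 0 0"}}

```text
time_s: 21.32
tcp_pos: [594.0, -28.5, 45.8]
orientation: [-180.0, -0.0, 83.8]
wrist_force: [-7.0, 9.6, 12.2]
finger_gap: 14.6
gripper_force: 91.1
```

>>> {"method": "play_rows", "body": {"steps": "-.01 0 0 0 0 0;0 0 0 0 0 0;0 0 0 0 0 0"}}

```text
time_s: 21.7
tcp_pos: [593.8, -29.9, 45.8]
orientation: [-180.0, -0.0, 83.8]
wrist_force: [-7.0, 11.8, 11.3]
finger_gap: 14.7
gripper_force: 91.1
```

>>> {"method": "play_rows", "body": {"steps": "-.01 0 0 0 0 0;0 0 0 0 0 0;0 0 0 0 0 0"}}

```text
time_s: 22.08
tcp_pos: [593.7, -31.3, 45.8]
orientation: [-180.0, -0.0, 83.8]
wrist_force: [-6.0, 11.7, 11.0]
finger_gap: 14.8
gripper_force: 91.1
```

>>> {"method": "play_rows", "body": {"steps": "-.006 0 -.003 0 0 0;0 0 0 0 0 0;0 0 0 0 0 0"}}

```text
time_s: 22.45
tcp_pos: [593.4, -32.6, 45.8]
orientation: [-179.9, -0.0, 83.8]
wrist_force: [-5.8, 6.1, 3.6]
finger_gap: 14.8
gripper_force: 89.9
```

>>> {"method": "play_rows", "body": {"steps": "-.01 0 0 0 0 0;0 0 0 0 0 0;0 0 0 0 0 0"}}

```text
time_s: 22.82
tcp_pos: [593.4, -32.7, 45.9]
orientation: [-180.0, -0.1, 83.8]
wrist_force: [-3.2, 23.9, 5.2]
finger_gap: 14.7
gripper_force: 90.0
```

>>> {"method": "play_rows", "body": {"steps": ".006 .004 0 0 0 0;0 0 0 0 0 0"}}

```text
time_s: 23.08
tcp_pos: [593.4, -32.6, 45.9]
orientation: [-179.9, -0.0, 83.8]
wrist_force: [-7.6, 12.6, 8.4]
finger_gap: 14.9
gripper_force: 90.6
```

>>> {"method": "play_rows", "body": {"steps": "0 0 0 0 0 0;0 0 0 0 0 0;0 0 0 0 0 0;0 0 -.05 0 0 0;0 0 -.2 0 0 0;0 0 -.3 0 0 0;0 0 -.2 0 0 0;0 0 0 0 0 0", "hand": 0.4}}

```text
time_s: 24.08
tcp_pos: [596.0, -34.1, 161.1]
orientation: [179.7, 0.0, 83.7]
wrist_force: [-0.3, 0.3, 0.2]
finger_gap: 25.8
gripper_force: 0.0
```

```bash
python3 - <<'E'
from plan import *
from vis import *
y=np.radians(-6.2); b=lambda x,yy:(543.8+x*np.cos(y)-yy*np.sin(y),14.5+x*np.sin(y)+yy*np.cos(y)); 
G=grads(("scene",))
print(fit(G,"rule",(593.5,-32,-6.2),10,(3,3,.02)),fit(G,"board",(543.8,14.5,-6.2),0,(3,3,.02)), b(55,-40))
cv2.imwrite("pics/e.png",cv2.resize(r.grab_frame("scene")[130:280,190:340],(600,600),interpolation=cv2.INTER_CUBIC))
E
```

```text
(array([595.58078369, -33.09081227,  -0.75791355]), np.float64(46378.0546875)) (array([543.58444914,  15.73663606,  -6.06732402]), np.float64(85696.0703125)) (np.float64(594.1583287902364), np.float64(-31.206003122723875))
```

View pics/e.png

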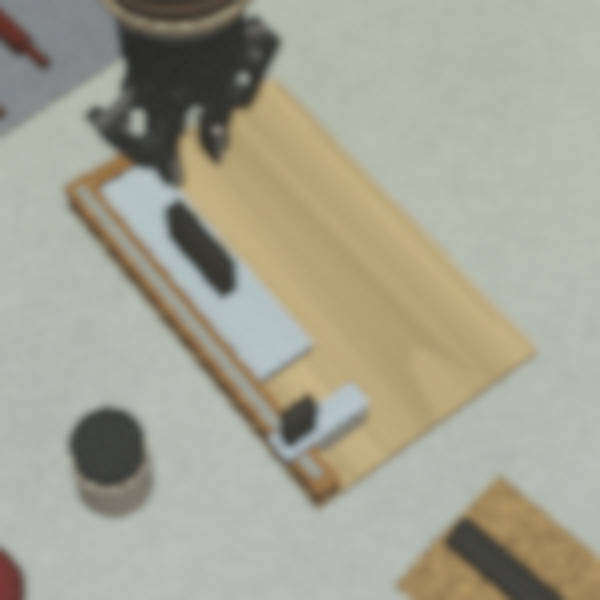

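The rule lies flush in the corner: its block end is at (105,190) and its free end at (290,360), with the stop knob at (298,418). Next I'll locate the knob.

```bash
cat >> vis.py <<'E'
MOD['knob']=[box(-13,13,-6.5,6.5,44.5,84.5)]
BY=np.radians(-6.2)
def b2w(x,y): return (543.8+x*np.cos(BY)-y*np.sin(BY),14.5+x*np.sin(BY)+y*np.cos(BY))
def w2b(X,Y): X-=543.8;Y-=14.5; return (X*np.cos(BY)+Y*np.sin(BY),-X*np.sin(BY)+Y*np.cos(BY))
E
python3 - <<'E'
from plan import *
from vis import *
G=grads(("top","scene"))
for g in (G,{"top":G["top"]},{"scene":G["scene"]}):
    p,s=fit(g,"knob",(*b2w(88,135),-6.2),0,(12,12,.01)); print(p,s,w2b(*p[:2]))
    p,s=fit(g,"stop",(*b2w(57,125),-6.2),0,(10,10,.01)); print('stop',p,s,w2b(*p[:2]))
plan([(*b2w(88,168),170,83.8),(*b2w(88,168),72,83.8)])
E
```

```text
[643.05426602 122.27005102   0.90389749] 30428.0625 (np.float64(87.03462817083265), np.float64(117.85909689166793))
stop [623.04549212 139.80796233  -5.9302731 ] 14686.6748046875 (np.float64(65.24880318597675), np.float64(133.1334936370731))
[643.48087556 122.35721934   1.23151933] 20905.67578125 (np.float64(87.44932833420732), np.float64(117.99182891348394))
stop [622.71894389 139.00377609  -4.47683941] 10914.056640625 (np.float64(65.01101654162315), np.float64(132.29874410938382))
[641.86569757 119.58288323   3.45546951] 10628.984375 (np.float64(86.14322409124884), np.float64(115.05928181076884))
stop [628.85409704 118.4044785   12.60900037] 8090.3212890625 (np.float64(73.33499583296309), np.float64(112.48252514194915))
at [593.9 -33.9 157.4] [-179.92    0.     83.74] gap 25.6 t 24.3
turn wz -0.01 | shift [ 1.405  0.22  -0.084] = 5 rows of [ 0.2809  0.044  -0.0168]
turn wz -0.00 | shift [0.    0.    0.653] = 2 rows of [0.     0.     0.3267]
```

>>> {"method": "play_rows", "body": {"steps": ".26 .044 -.017 0 0 0;.26 .044 -.017 0 0 0;.26 .044 -.017 0 0 0;.26 .044 -.017 0 0 0;.26 .044 -.017 0 0 0;0 0 0 0 0 0;0 0 0 0 0 0", "hand": 1}}

```text
time_s: 25.15
tcp_pos: [647.7, 156.0, 169.8]
orientation: [-179.9, 0.0, 83.8]
wrist_force: [-1.2, 0.2, 0.0]
finger_gap: 0.0
gripper_force: 0.0
```

>>> {"method": "play_rows", "body": {"steps": "0 0 .25 0 0 0;0 0 .25 0 0 0;0 0 .15 0 0 0;0 0 0 0 0 0;0 0 0 0 0 0"}}

```text
time_s: 25.78
tcp_pos: [648.9, 155.7, 74.2]
orientation: [180.0, -0.0, 83.7]
wrist_force: [0.6, -0.2, 0.8]
finger_gap: 0.2
gripper_force: 0.0
```

```bash
python3 - <<'E'
from plan import *
from vis import *
s=r.read_state();print(w2b(*s['tcp_pos'][:2]))
plan([(*b2w(87,150),72,83.8)])
for n in("top","scene"):
    c=proj(n,[[640,120,40]])[0].astype(int); im=r.grab_frame(n)[c[1]-45:c[1]+45,c[0]-50:c[0]+50]
    cv2.imwrite(f"pics/d_{n}.png",im)
a,b=[cv2.resize(cv2.imread(f"pics/d_{n}.png"),(400,360),interpolation=cv2.INTER_CUBIC) for n in("top","scene")]
cv2.imwrite("pics/f.png",np.hstack([a,b]))
E
```

```text
(np.float64(89.22235543401202), np.float64(151.76866229612438))
at [648.9 155.7  74.2] [ 1.7997e+02 -1.0000e-02  8.3700e+01] gap 0.2 t 25.8
turn wz -0.02 | shift [-0.012 -0.015  0.014] = 1 rows of [-0.0118 -0.0148  0.0145]
```

View pics/f.png

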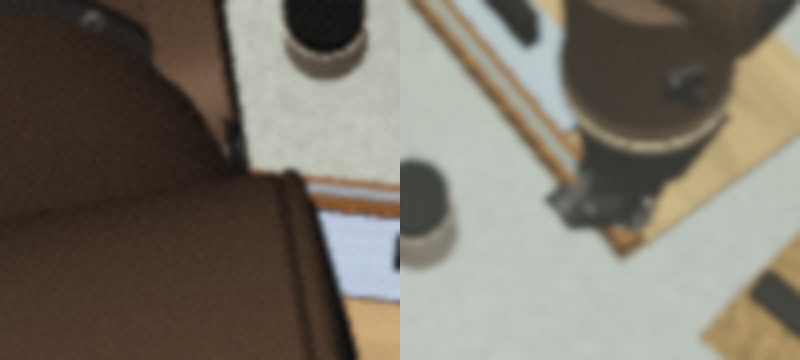

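>>> {"method": "play_rows", "body": {"steps": "-.05 -.01 0 0 0 0;-.06 0 0 0 0 0;-.06 0 0 0 0 0;-.06 0 0 0 0 0;-.05 0 0 0 0 0;-.04 0 0 0 0 0;0 0 0 0 0 0"}}

```text
time_s: 26.75
tcp_pos: [641.6, 108.3, 73.3]
orientation: [-180.0, 0.0, 83.7]
wrist_force: [-0.2, -0.1, -0.5]
finger_gap: 0.2
gripper_force: 0.0
```

>>> {"method": "play_rows", "body": {"steps": "-.03 0 0 0 0 0;0 0 0 0 0 0;0 0 0 0 0 0"}}

```text
time_s: 27.12
tcp_pos: [641.2, 104.4, 73.3]
orientation: [-180.0, 0.0, 83.8]
wrist_force: [-0.4, 0.3, 0.3]
finger_gap: -0.2
gripper_force: 0.0
```

```bash
python3 - <<'E'
from vis import *
s=r.read_state();print(w2b(*s['tcp_pos'][:2]),s['wrist_force'])
E
```

```text
(np.float64(87.10468663721792), np.float64(99.88946587185532)) [-0.43988001  0.33886342  0.25910677]
```

>>> {"method": "play_rows", "body": {"steps": "-.03 0 0 0 0 0;-.02 0 0 0 0 0;0 0 0 0 0 0;0 0 0 0 0 0"}}

```text
time_s: 27.62
tcp_pos: [640.5, 96.8, 73.4]
orientation: [180.0, 0.0, 83.7]
wrist_force: [-0.5, 1.1, -0.6]
finger_gap: -0.4
gripper_force: 0.0
```

>>> {"method": "play_rows", "body": {"steps": "-.015 0 0 0 0 0;0 0 0 0 0 0;0 0 0 0 0 0"}}

```text
time_s: 28.0
tcp_pos: [640.2, 94.6, 73.4]
orientation: [-180.0, 0.0, 83.7]
wrist_force: [0.4, 0.7, -0.4]
finger_gap: 0.1
gripper_force: 0.0
```

```bash
python3 - <<'E'
from vis import *
s=r.read_state();print(w2b(*s['tcp_pos'][:2]),s['wrist_force'])
cv2.imwrite("pics/g.png",cv2.resize(r.grab_frame("scene")[130:280,190:340],(600,600),interpolation=cv2.INTER_CUBIC))
E
```

```text
(np.float64(87.18121180825173), np.float64(90.03490669426206)) [ 0.38459537  0.65981656 -0.37305568]
```

View pics/g.png

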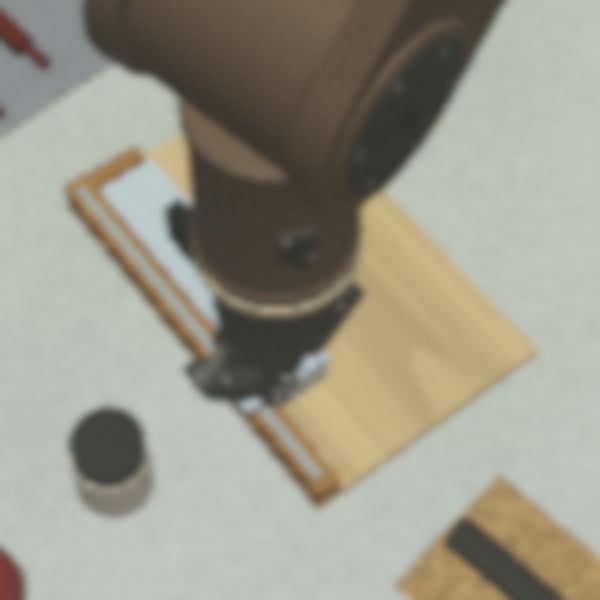

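The stop has moved with the fingers (edges at (250,400) and (315,365)). I'll keep going until the force rises.

>>> {"method": "play_rows", "body": {"steps": "-.015 0 0 0 0 0;0 0 0 0 0 0;0 0 0 0 0 0"}}

```text
time_s: 28.42
tcp_pos: [640.0, 92.3, 73.4]
orientation: [-180.0, 0.0, 83.7]
wrist_force: [0.3, 0.6, -0.5]
finger_gap: -0.1
gripper_force: 0.0
```

>>> {"method": "play_rows", "body": {"steps": "-.01 0 0 0 0 0;0 0 0 0 0 0;0 0 0 0 0 0"}}

```text
time_s: 28.8
tcp_pos: [639.8, 91.2, 73.4]
orientation: [180.0, -0.0, 83.7]
wrist_force: [0.1, 4.1, -0.1]
finger_gap: 0.1
gripper_force: 2.6
```

>>> {"method": "play_rows", "body": {"steps": "-.01 0 0 0 0 0;0 0 0 0 0 0;0 0 0 0 0 0"}}

```text
time_s: 29.18
tcp_pos: [639.8, 91.0, 73.4]
orientation: [180.0, -0.1, 83.7]
wrist_force: [1.0, 17.0, -2.1]
finger_gap: 0.1
gripper_force: 9.0
```

>>> {"method": "play_rows", "body": {"steps": "-.01 0 0 0 0 0;0 0 0 0 0 0;0 0 0 0 0 0"}}

```text
time_s: 29.55
tcp_pos: [639.8, 90.8, 73.5]
orientation: [180.0, -0.2, 83.7]
wrist_force: [1.6, 31.0, -3.7]
finger_gap: -0.1
gripper_force: 15.3
```

The stop is snug at 31 N. I'll retreat and look at the result.

>>> {"method": "play_rows", "body": {"steps": ".02 0 0 0 0 0;.06 0 0 0 0 0;.1 0 0 0 0 0;0 0 -.3 0 0 0;0 0 -.3 0 0 0;0 0 -.2 0 0 0;-.2 -.3 0 0 0 0;-.2 -.3 0 0 0 0", "hand": -0.06}}

```text
time_s: 30.55
tcp_pos: [545.6, 65.1, 193.7]
orientation: [179.9, 0.0, 83.8]
wrist_force: [-0.0, -1.3, -0.4]
finger_gap: 45.1
gripper_force: 0.0
```

>>> {"method": "play_rows", "body": {"steps": "-.3 -.15 0 0 0 0;-.3 0 0 0 0 0;-.3 0 0 0 0 0;-.3 0 0 0 0 0;-.3 0 0 0 0 0;-.3 0 0 0 0 0;0 0 0 0 0 0"}}

```text
time_s: 31.42
tcp_pos: [494.9, -203.3, 193.6]
orientation: [180.0, 0.0, 83.6]
wrist_force: [0.9, 0.0, 0.2]
finger_gap: 45.7
gripper_force: 0.0
```

```bash
python3 - <<'E'
from plan import *
from vis import *
s=r.read_state()
im=np.hstack([cv2.resize(r.grab_frame(n)[a:a+130,b:b+130],(390,390),interpolation=cv2.INTER_CUBIC) for n,a,b in(("top",140,190),("scene",140,200))]); cv2.imwrite("pics/h.png",im)
G=grads(("top","scene"))
for i,p in enumerate([(611.2,-301.7,86),(557.2,-316.5,90.7),(494.4,-313,88.7),(378.8,-293,85.9)]): print(i,[np.round(v,1) for v in fit(G,"bail",p,3)])
g={"scene":G["scene"]}
print(fit(g,"rule",(*b2w(55,-40),-6.2),10,(4,4,.02)),b2w(55,-40)); print(fit(G,"board",(543.8,14.5,-6.2),0,(3,3,.02)))
plan([(611.2,-301.7,150,86.1)])
E
```

```text
0 [array([ 612.5, -292.5,   85.9]), np.float64(19696.4)]
1 [array([ 557.5, -315.1,   90.8]), np.float64(18920.3)]
2 [array([ 482.8, -338.9,   83.9]), np.float64(14140.5)]
3 [array([ 378.5, -293.9,   83.1]), np.float64(17880.8)]
(array([593.80130828, -30.97132054,  -9.07617854]), np.float64(44447.8125)) (np.float64(594.1583287902364), np.float64(-31.206003122723875))
(array([545.52024954,  13.9326487 ,  -5.51443662]), np.float64(228668.796875))
at [ 494.8 -200.   193.4] [-1.7999e+02 -1.0000e-02  8.3790e+01] gap 45.0 t 31.6
turn wz -0.40 | shift [-0.623  0.82   0.289] = 4 rows of [-0.1559  0.2051  0.0723]
```

View pics/h.png

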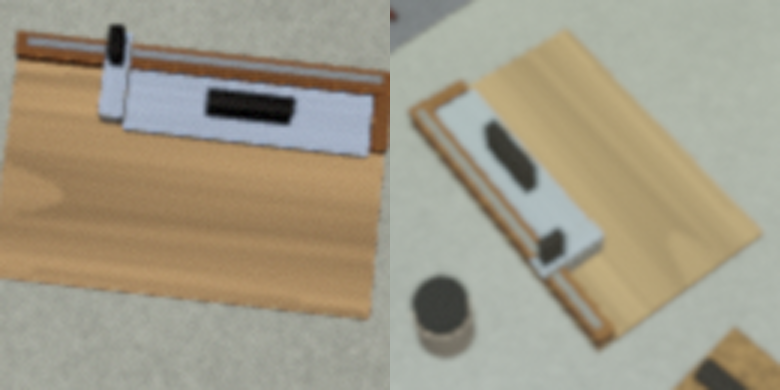

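The rule is flush with the fence and block, and the stop touches its other end. I'll check whether bail 0 was knocked.

```bash
python3 - <<'E'
from vis import *
ims=[]
for n in("top","scene"):
    im=r.grab_frame(n); 
    c=proj(n,[[500,-303,10]])[0].astype(int); k=70
    ims.append(cv2.resize(im[max(0,c[1]-k):c[1]+k,max(0,c[0]-k):c[0]+k],(400,400),interpolation=cv2.INTER_CUBIC))
    hsv=cv2.cvtColor(im,cv2.COLOR_BGR2HSV); m=((im[...,2]>1.9*im[...,1].astype(float))&(im[...,2]>45)).astype(np.uint8)
    nl,_,st,ce=cv2.connectedComponentsWithStats(m)
    for s,cc in zip(st[1:],ce[1:]):
        if s[4]>25: print(n,s[4],np.round(unproj(n,cc,12)[:2],1))
cv2.imwrite("pics/i.png",np.hstack(ims))
E
```

```text
top 537 [886.1  63.6]
top 544 [ 886.5 -153.1]
scene 344 [ 867.9 -172.8]
scene 406 [868.   46.1]
```

View pics/i.png

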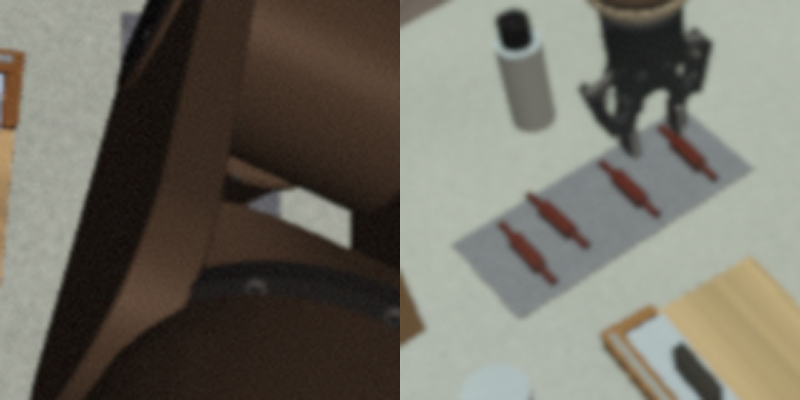

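The arm blocks the top view, but the scene view shows all four bails in a row on the liner. I'll use scene-only fits.

```bash
cat > bails.py <<'E'
from plan import *
from vis import *
def bails(cams=("scene",),only=None,z=3):
    G=grads(cams)
    for i,p in enumerate([(611.4,-302.5,86),(557.6,-316.5,90.5),(494.8,-313.5,88),(379.3,-293,85.3)]):
        if only is None or i in only: print(i,[np.round(v,1) for v in fit(G,"bail",p,z,(40,30,.3) if 0 else (14,14,.15))])
E
python3 - <<'E'
from bails import *
bails(); plan([(611.4,-302,120,86.1),(611.4,-302,24,86.1)])
E
```

```text
0 [array([ 611.4, -302.4,   85.8]), np.float64(17311.5)]
1 [array([ 557.5, -316.7,   90.4]), np.float64(17601.2)]
2 [array([ 485.6, -327.7,   89.6]), np.float64(7242.6)]
3 [array([ 378.3, -294. ,   83.2]), np.float64(16196.8)]
at [ 494.9 -200.   193.4] [-179.99   -0.     83.82] gap 45.3 t 31.8
turn wz -0.40 | shift [-0.625  0.821  0.49 ] = 4 rows of [-0.1563  0.2053  0.1224]
turn wz -0.00 | shift [0.   0.   0.64] = 2 rows of [0.   0.   0.32]
```

>>> {"method": "play_rows", "body": {"steps": "0 0 0 0 0 -.4;-.156 .205 .122 0 0 0;-.156 .205 .122 0 0 0;-.156 .205 .122 0 0 0;-.156 .205 .122 0 0 0;0 0 0 0 0 0;0 0 0 0 0 0"}}

```text
time_s: 32.65
tcp_pos: [610.6, -302.0, 120.0]
orientation: [-179.9, -0.0, 86.1]
wrist_force: [-1.2, 0.7, 0.0]
finger_gap: 45.4
gripper_force: 0.0
```

>>> {"method": "play_rows", "body": {"steps": "0 0 .25 0 0 0;0 0 .25 0 0 0;0 0 .1 0 0 0;0 0 .03 0 0 0;0 0 0 0 0 0"}}

```text
time_s: 33.28
tcp_pos: [611.4, -303.0, 26.8]
orientation: [179.9, 0.0, 86.1]
wrist_force: [-0.2, 0.0, 0.7]
finger_gap: 45.5
gripper_force: 0.0
```

```bash
python3 - <<'E'
from plan import *
plan([(611.4,-302,24,86.1)])
E
```

```text
at [ 611.4 -303.    26.8] [1.7994e+02 3.0000e-02 8.6050e+01] gap 45.5 t 33.3
turn wz -0.01 | shift [ 0.006 -0.001  0.019] = 1 rows of [ 0.0065 -0.0006  0.0186]
```

>>> {"method": "play_rows", "body": {"steps": ".006 0 .016 0 0 0;0 0 0 0 0 0;0 0 0 0 0 0;0 0 0 0 0 0;0 0 0 0 0 0;0 0 0 0 0 0", "hand": 1, "force": 60}}

```text
time_s: 34.02
tcp_pos: [611.5, -302.1, 24.3]
orientation: [179.9, 0.0, 86.0]
wrist_force: [-1.6, 1.1, 5.6]
finger_gap: 16.4
gripper_force: 59.2
```

>>> {"method": "play_rows", "body": {"steps": "0 0 -.1 0 0 0;0 0 -.2 0 0 -.958;0 0 -.2 0 0 -.958;0 0 0 0 0 -.958;0 0 0 0 0 -.958;0 0 0 0 0 -.958;0 0 0 0 0 -.958;0 0 0 0 0 -.958"}}

```text
time_s: 35.02
tcp_pos: [611.2, -302.1, 99.6]
orientation: [180.0, 0.1, 124.6]
wrist_force: [0.4, -0.9, 0.1]
finger_gap: 16.0
gripper_force: 58.6
```

>>> {"method": "play_rows", "body": {"steps": "0 0 0 0 0 -.958;0 0 0 0 0 -.958;0 0 0 0 0 -.958;0 0 0 0 0 -.958;0 0 0 0 0 -.958;0 0 0 0 0 -.958;0 0 0 0 0 -.958;0 0 0 0 0 -.958"}}

```text
time_s: 36.02
tcp_pos: [611.2, -302.1, 99.6]
orientation: [-180.0, 0.1, 168.6]
wrist_force: [-0.4, 0.1, -0.0]
finger_gap: 16.2
gripper_force: 58.6
```

```bash
python3 - <<'E'
from bails import *
bails(("scene",),(1,2,3))
plan([(*b2w(-35,9),100,173.8),(*b2w(-35,9),34,173.8)])
E
```

```text
1 [array([ 556.8, -321.6,   89.5]), np.float64(15574.1)]
2 [array([ 485.6, -327.6,   89.6]), np.float64(7184.4)]
3 [array([ 379.4, -293.2,   85.2]), np.float64(16324.5)]
at [ 611.2 -302.1   99.6] [-1.7998e+02  5.0000e-02  1.6885e+02] gap 16.3 t 36.1
turn wz -0.86 | shift [ 0.908  2.11  -0.003] = 7 rows of [ 0.1297  0.3014 -0.0004]
turn wz -0.00 | shift [0.   0.   0.44] = 2 rows of [0.   0.   0.22]
```

>>> {"method": "play_rows", "body": {"steps": "0 0 0 0 0 -.86;.13 .301 0 0 0 0;.13 .301 0 0 0 0;.13 .301 0 0 0 0;.13 .301 0 0 0 0;.13 .301 0 0 0 0;.13 .301 0 0 0 0;.13 .301 0 0 0 0"}}

```text
time_s: 37.08
tcp_pos: [512.1, 29.2, 99.3]
orientation: [180.0, 0.1, 173.2]
wrist_force: [0.5, 0.7, -0.8]
finger_gap: 16.2
gripper_force: 58.7
```

>>> {"method": "play_rows", "body": {"steps": "0 0 0 0 0 0;0 0 0 0 0 0"}}

```text
time_s: 37.33
tcp_pos: [512.9, 27.8, 99.0]
orientation: [180.0, 0.1, 173.3]
wrist_force: [0.6, -0.9, -0.8]
finger_gap: 16.1
gripper_force: 58.7
```

```bash
python3 - <<'E'
from bails import *
plan([(*b2w(-35,9),34,173.8)]); s=r.read_state(); p=s['tcp_pos']
print(w2b(*p[:2]),fit(grads(("scene",)),"bail",(p[0],p[1],-6.2),p[2]-21.3,(8,8,.06)))
E
```

```text
at [512.9  27.8  99. ] [1.800e+02 7.000e-02 1.733e+02] gap 16.1 t 37.3
turn wz -0.09 | shift [ 0.019 -0.006  0.433] = 2 rows of [ 0.0094 -0.0029  0.2166]
(np.float64(-32.18564900044668), np.float64(9.855237665562177)) (array([512.1322879 ,  33.39654829, -15.00349999]), np.float64(19733.619140625))
```

>>> {"method": "play_rows", "body": {"steps": ".019 -.006 .2 0 0 -.09;0 0 .15 0 0 0;0 0 .08 0 0 0;0 0 .01 0 0 0;0 0 0 0 0 0"}}

```text
time_s: 38.0
tcp_pos: [509.8, 27.0, 32.8]
orientation: [180.0, 0.0, 173.8]
wrist_force: [-0.1, -0.4, 0.1]
finger_gap: 16.2
gripper_force: 58.7
```

>>> {"method": "play_rows", "body": {"steps": "0 0 .008 0 0 0;0 0 0 0 0 0;0 0 0 0 0 0"}}

```text
time_s: 38.38
tcp_pos: [509.5, 27.3, 31.3]
orientation: [180.0, 0.0, 173.8]
wrist_force: [0.0, -0.1, 0.6]
finger_gap: 16.4
gripper_force: 58.7
```

>>> {"method": "play_rows", "body": {"steps": "-.02 0 0 0 0 0;-.02 0 0 0 0 0;0 0 0 0 0 0;0 0 0 0 0 0"}}

```text
time_s: 38.88
tcp_pos: [515.6, 26.6, 31.3]
orientation: [180.0, 0.0, 173.8]
wrist_force: [-0.2, 0.3, 5.0]
finger_gap: 16.1
gripper_force: 59.3
```

>>> {"method": "play_rows", "body": {"steps": "-.013 0 0 0 0 0;0 0 0 0 0 0;0 0 0 0 0 0"}}

```text
time_s: 39.25
tcp_pos: [516.1, 26.5, 31.2]
orientation: [-180.0, -0.1, 173.8]
wrist_force: [-6.7, 0.4, 12.9]
finger_gap: 16.4
gripper_force: 60.4
```

>>> {"method": "play_rows", "body": {"steps": "-.01 0 -.002 0 0 0;0 0 0 0 0 0;0 0 0 0 0 0"}}

```text
time_s: 39.62
tcp_pos: [518.5, 26.3, 31.3]
orientation: [-180.0, -0.0, 173.8]
wrist_force: [-2.7, 1.2, 1.3]
finger_gap: 16.2
gripper_force: 58.9
```

```bash
python3 - <<'E'
from vis import *
s=r.read_state(); print(s['tcp_pos'],s['wrist_force'],w2b(*s['tcp_pos'][:2]))
a=[cv2.resize(r.grab_frame(n)[y:y+130,x:x+130],(390,390),interpolation=cv2.INTER_CUBIC) for n,y,x in(("top",140,190),("scene",140,210))]
cv2.imwrite("pics/j.png",np.hstack(a))
E
```

```text
[518.48849396  26.28699546  31.29759166] [-2.74594427  1.15549965  1.25850618] (np.float64(-26.436446048913474), np.float64(8.984426555291787))
```

View pics/j.png

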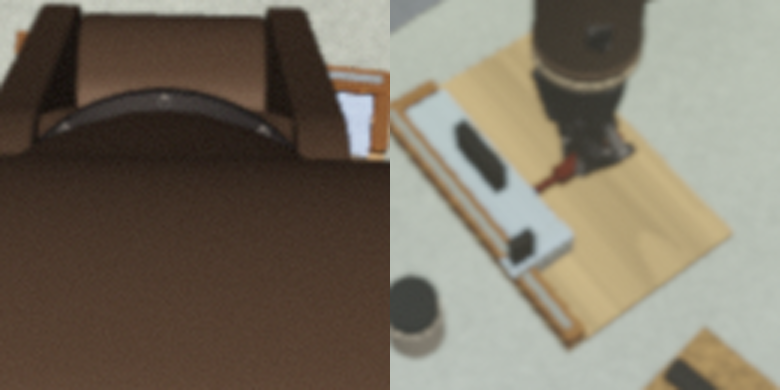

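The bail's spigot is at the rule edge, at about (540,190). The earlier force was sticking friction, so I'll nudge further.

>>> {"method": "play_rows", "body": {"steps": "-.007 0 0 0 0 0;0 0 0 0 0 0;0 0 0 0 0 0"}}

```text
time_s: 40.1
tcp_pos: [518.6, 26.2, 31.3]
orientation: [-180.0, -0.1, 173.8]
wrist_force: [-8.0, 2.3, 6.2]
finger_gap: 15.9
gripper_force: 59.5
```

>>> {"method": "play_rows", "body": {"steps": "-.007 0 0 0 0 0;0 0 0 0 0 0;0 0 0 0 0 0"}}

```text
time_s: 40.48
tcp_pos: [518.6, 26.2, 31.3]
orientation: [-180.0, -0.2, 173.8]
wrist_force: [-11.1, 2.9, 11.1]
finger_gap: 16.0
gripper_force: 60.2
```

>>> {"method": "play_rows", "body": {"steps": "-.007 0 0 0 0 0;0 0 0 0 0 0;0 0 0 0 0 0"}}

```text
time_s: 40.85
tcp_pos: [518.6, 26.2, 31.2]
orientation: [-180.0, -0.3, 173.8]
wrist_force: [-16.3, 4.1, 16.6]
finger_gap: 16.5
gripper_force: 60.9
```

>>> {"method": "play_rows", "body": {"steps": ".012 0 0 0 0 0;0 0 0 0 0 0"}}

```text
time_s: 41.1
tcp_pos: [518.5, 26.2, 31.3]
orientation: [-180.0, -0.1, 173.8]
wrist_force: [-8.1, 2.3, 7.0]
finger_gap: 16.2
gripper_force: 59.6
```

>>> {"method": "play_rows", "body": {"steps": "0 0 0 0 0 0;0 0 0 0 0 0;0 0 0 0 0 0;0 0 -.03 0 0 0;0 0 -.2 0 0 0;0 0 -.25 0 0 0;0 0 0 0 0 1;0 0 0 0 0 1", "hand": 0.4}}

```text
time_s: 42.1
tcp_pos: [520.5, 26.1, 104.4]
orientation: [180.0, 0.1, 162.2]
wrist_force: [-0.7, 0.5, -0.7]
finger_gap: 25.7
gripper_force: 0.0
```

>>> {"method": "play_rows", "body": {"steps": "0 0 0 0 0 1;0 0 0 0 0 1;0 0 0 0 0 1;0 0 0 0 0 1;0 0 0 0 0 1;0 0 0 0 0 1;0 0 0 0 0 1;0 0 0 0 0 1", "hand": -0.06}}

```text
time_s: 43.1
tcp_pos: [520.1, 26.1, 103.7]
orientation: [180.0, 0.0, 116.3]
wrist_force: [0.2, -0.9, -0.4]
finger_gap: 45.2
gripper_force: 0.0
```

```bash
python3 - <<'E'
from bails import *
bails(("scene",),(1,2,3))
print(fit(grads(("scene",)),"bail",(518.6,26,-6.2),10,(5,5,.05)))
plan([(557.3,-317,110,90.5),(557.3,-317,25,90.5)])
E
```

```text
1 [array([ 557.6, -316.7,   90.5]), np.float64(18128.7)]
2 [array([ 485.6, -327.7,   89.6]), np.float64(7445.3)]
3 [array([ 379.2, -293.5,   85.3]), np.float64(17454.9)]
(array([519.1866233 ,  27.29837745,  -5.73260768]), np.float64(22024.1328125))
at [520.1  26.1 103.7] [1.7999e+02 1.0000e-02 1.1643e+02] gap 45.3 t 43.2
turn wz +4.53 | shift [-2.289  0.228 -0.042] = 7 rows of [-0.3271  0.0326 -0.006 ]
turn wz -0.00 | shift [0.    0.    0.567] = 2 rows of [0.     0.     0.2833]
```

>>> {"method": "play_rows", "body": {"steps": "0 0 0 0 0 .906;0 0 0 0 0 .906;0 0 0 0 0 .906;0 0 0 0 0 .906;0 0 0 0 0 .906;-.327 .033 0 0 0 0;-.327 .033 0 0 0 0;-.327 .033 0 0 0 0"}}

```text
time_s: 44.2
tcp_pos: [536.5, -122.3, 103.7]
orientation: [180.0, 0.0, 90.8]
wrist_force: [1.1, 1.3, -0.9]
finger_gap: 45.4
gripper_force: 0.0
```

>>> {"method": "play_rows", "body": {"steps": "-.327 .033 0 0 0 0;-.327 .033 0 0 0 0;-.327 .033 0 0 0 0;-.327 .033 0 0 0 0;0 0 0 0 0 0;0 0 0 0 0 0;0 0 .2 0 0 0;0 0 0 0 0 0"}}

```text
time_s: 45.2
tcp_pos: [556.8, -314.9, 71.9]
orientation: [-179.8, -0.1, 90.7]
wrist_force: [-0.5, 0.6, -0.3]
finger_gap: 44.8
gripper_force: 0.0
```

```bash
python3 - <<'E'
from bails import *
bails(("scene",),(1,))
plan([(557.6,-316.7,24.5,90.5)])
G=grads(("scene",))
print(max([fit(G,"bail",(x,y,90),3,(15,15,.4)) for x in(440,465,490) for y in (-330,-305,-280)],key=lambda t:t[1]))
E
```

```text
1 [array([ 558. , -319.6,   91.6]), np.float64(17325.6)]
at [ 557.6 -315.4   73.1] [-1.7989e+02 -7.0000e-02  9.0670e+01] gap 45.5 t 45.2
turn wz +0.03 | shift [-0.008  0.     0.324] = 1 rows of [-8.300e-03  2.000e-04  3.237e-01]
(array([ 466.51661679, -297.43574776,   87.11282815]), np.float64(16818.349609375))
```

>>> {"method": "play_rows", "body": {"steps": "-.008 0 .2 0 0 0;0 0 .1 0 0 0;0 0 .022 0 0 0;0 0 0 0 0 0"}}

```text
time_s: 45.8
tcp_pos: [558.3, -318.1, 25.6]
orientation: [180.0, 0.0, 90.6]
wrist_force: [-0.8, 0.3, -0.5]
finger_gap: 45.3
gripper_force: 0.0
```

>>> {"method": "play_rows", "body": {"steps": "0 0 0 0 0 0;0 0 0 0 0 0;0 0 0 0 0 0;0 0 0 0 0 0;0 0 0 0 0 0;0 0 0 0 0 0", "hand": 1}}

```text
time_s: 46.55
tcp_pos: [558.5, -318.3, 26.1]
orientation: [179.9, 0.0, 90.6]
wrist_force: [-0.8, 1.2, 8.3]
finger_gap: 16.3
gripper_force: 59.0
```

>>> {"method": "play_rows", "body": {"steps": "0 0 -.1 0 0 0;0 0 -.2 0 0 -.968;0 0 -.2 0 0 -.968;0 0 0 0 0 -.968;0 0 0 0 0 -.968;0 0 0 0 0 -.968;0 0 0 0 0 -.968;0 0 0 0 0 -.968"}}

```text
time_s: 47.55
tcp_pos: [558.3, -318.2, 101.3]
orientation: [180.0, 0.1, 129.6]
wrist_force: [-0.9, 0.4, -0.3]
finger_gap: 16.1
gripper_force: 58.9
```

>>> {"method": "play_rows", "body": {"steps": "0 0 0 0 0 -.968;0 0 0 0 0 -.968;0 0 0 0 0 -.968;0 0 0 0 0 -.968;0 0 0 0 0 -.968;0 0 0 0 0 -.968;0 0 0 0 0 -.968;0 0 0 0 0 -.968"}}

```text
time_s: 48.55
tcp_pos: [558.4, -318.2, 101.3]
orientation: [-180.0, 0.0, 173.9]
wrist_force: [-0.1, 0.2, -0.5]
finger_gap: 15.8
gripper_force: 58.9
```

```bash
python3 - <<'E'
from bails import *
plan([(*b2w(-33,-29),100,173.8)])
E
```

```text
at [ 558.4 -318.2  101.3] [-1.7998e+02  5.0000e-02  1.7394e+02] gap 15.8 t 48.5
turn wz +0.02 | shift [0.556 2.001 0.009] = 6 rows of [0.0927 0.3336 0.0015]
```

>>> {"method": "play_rows", "body": {"steps": ".093 .334 0 0 0 0;.093 .334 0 0 0 0;.093 .334 0 0 0 0;.093 .334 0 0 0 0;.093 .334 0 0 0 0;.093 .334 0 0 0 0;0 0 0 0 0 0;0 0 0 0 0 0"}}

```text
time_s: 49.55
tcp_pos: [508.1, -10.1, 100.9]
orientation: [-180.0, 0.1, 173.8]
wrist_force: [-0.1, -0.3, -0.1]
finger_gap: 15.6
gripper_force: 58.9
```

```bash
python3 - <<'E'
from bails import *
plan([(*b2w(-31,-29),34,173.8)])
E
```

```text
at [508.1 -10.1 100.9] [-1.8000e+02  8.0000e-02  1.7382e+02] gap 15.6 t 49.5
turn wz +0.00 | shift [-0.012 -0.004  0.446] = 2 rows of [-0.006  -0.0022  0.2231]
```

>>> {"method": "play_rows", "body": {"steps": "-.012 -.004 .2 0 0 0;0 0 .15 0 0 0;0 0 .08 0 0 0;0 0 .018 0 0 0;0 0 0 0 0 0"}}

```text
time_s: 50.18
tcp_pos: [509.6, -11.5, 33.5]
orientation: [-180.0, 0.0, 173.7]
wrist_force: [0.1, -0.4, -0.4]
finger_gap: 15.9
gripper_force: 58.9
```

>>> {"method": "play_rows", "body": {"steps": "-.02 0 0 0 0 0;0 0 0 0 0 0;0 0 0 0 0 0"}}

```text
time_s: 50.55
tcp_pos: [512.6, -11.3, 33.1]
orientation: [-180.0, 0.0, 173.8]
wrist_force: [0.4, -1.0, 3.4]
finger_gap: 15.9
gripper_force: 59.3
```

>>> {"method": "play_rows", "body": {"steps": "-.014 0 0 0 0 0;0 0 0 0 0 0;0 0 0 0 0 0"}}

```text
time_s: 50.92
tcp_pos: [513.7, -11.4, 33.1]
orientation: [-180.0, -0.1, 173.8]
wrist_force: [-3.7, -0.0, 8.6]
finger_gap: 16.3
gripper_force: 60.0
```

>>> {"method": "play_rows", "body": {"steps": "-.01 0 0 0 0 0;0 0 0 0 0 0;0 0 0 0 0 0"}}

```text
time_s: 51.3
tcp_pos: [515.1, -11.6, 33.1]
orientation: [-180.0, -0.1, 173.8]
wrist_force: [-5.4, 0.8, 9.6]
finger_gap: 16.1
gripper_force: 60.1
```

>>> {"method": "play_rows", "body": {"steps": "-.008 0 -.003 0 0 0;0 0 0 0 0 0;0 0 0 0 0 0"}}

```text
time_s: 51.68
tcp_pos: [515.6, -11.6, 33.1]
orientation: [-180.0, -0.2, 173.8]
wrist_force: [-5.6, 0.7, 3.6]
finger_gap: 16.1
gripper_force: 59.3
```

>>> {"method": "play_rows", "body": {"steps": "-.01 0 0 0 0 0;0 0 0 0 0 0;0 0 0 0 0 0"}}

```text
time_s: 52.05
tcp_pos: [515.7, -11.6, 33.1]
orientation: [-180.0, -0.3, 173.8]
wrist_force: [-12.3, 0.9, 10.4]
finger_gap: 16.1
gripper_force: 60.3
```

>>> {"method": "play_rows", "body": {"steps": "-.01 0 0 0 0 0;0 0 0 0 0 0;0 0 0 0 0 0"}}

```text
time_s: 52.42
tcp_pos: [515.7, -11.7, 33.0]
orientation: [-180.0, -0.4, 173.8]
wrist_force: [-18.8, 2.3, 18.4]
finger_gap: 16.1
gripper_force: 61.2
```

>>> {"method": "play_rows", "body": {"steps": ".014 0 0 0 0 0;0 0 0 0 0 0"}}

```text
time_s: 52.68
tcp_pos: [515.6, -11.6, 33.1]
orientation: [-180.0, -0.2, 173.8]
wrist_force: [-9.9, 0.4, 7.6]
finger_gap: 16.1
gripper_force: 59.8
```

>>> {"method": "play_rows", "body": {"steps": "0 0 0 0 0 0;0 0 0 0 0 0;0 0 0 0 0 0;0 0 -.03 0 0 0;0 0 -.2 0 0 0;0 0 -.25 0 0 0;0 0 0 0 0 1;0 0 0 0 0 1", "hand": 0.4}}

```text
time_s: 53.68
tcp_pos: [518.4, -11.9, 106.3]
orientation: [180.0, 0.1, 162.1]
wrist_force: [0.3, -0.5, -0.3]
finger_gap: 26.0
gripper_force: 0.0
```

>>> {"method": "play_rows", "body": {"steps": "0 0 0 0 0 1;0 0 0 0 0 1;0 0 0 0 0 1;0 0 0 0 0 1;0 0 0 0 0 1;0 0 0 0 0 1;0 0 0 0 0 1;0 0 0 0 0 1", "hand": -0.06}}

```text
time_s: 54.68
tcp_pos: [518.1, -11.9, 105.7]
orientation: [180.0, 0.0, 116.3]
wrist_force: [-0.3, 0.7, -0.2]
finger_gap: 45.3
gripper_force: 0.0
```

```bash
python3 - <<'E'
from bails import *
G=grads(("scene",))
for x,y,w,z in ((466.5,-297.4,87.1,3),(379.3,-293,85.3,3),(519,27,-6,10),(515.7,-12,-6,10)): print(fit(G,"bail",(x,y,w),z,(10,10,.1)))
plan([(466.5,-297.4,80,87.1)])
E
```

```text
(array([ 466.54916159, -297.40528715,   87.15457223]), np.float64(17265.841796875))
(array([ 379.36193593, -294.09188982,   85.12638417]), np.float64(16129.865234375))
(array([519.11117164,  27.34742272,  -5.69391898]), np.float64(22928.806640625))
(array([519.1773255 , -11.04106521,  -6.61418843]), np.float64(22204.16796875))
at [518.  -11.9 105.6] [1.7999e+02 1.0000e-02 1.1598e+02] gap 45.0 t 54.7
turn wz +5.04 | shift [-1.918 -0.247  0.171] = 6 rows of [-0.3197 -0.0411  0.0285]
```

>>> {"method": "play_rows", "body": {"steps": "0 0 0 0 0 1;0 0 0 0 0 1;0 0 0 0 0 1;0 0 0 0 0 1;0 0 0 0 0 1;-.32 -.041 .028 0 0 0;-.32 -.041 .028 0 0 0;-.32 -.041 .028 0 0 0"}}

```text
time_s: 55.72
tcp_pos: [493.9, -156.4, 93.0]
orientation: [180.0, 0.0, 88.0]
wrist_force: [0.8, 0.1, 0.4]
finger_gap: 45.2
gripper_force: 0.0
```

>>> {"method": "play_rows", "body": {"steps": "-.32 -.041 .028 0 0 0;-.32 -.041 .028 0 0 0;-.32 -.041 .028 0 0 0;0 0 0 0 0 0;0 0 0 0 0 0"}}

```text
time_s: 56.35
tcp_pos: [469.8, -298.0, 80.2]
orientation: [-180.0, -0.0, 87.8]
wrist_force: [0.3, 0.4, 0.0]
finger_gap: 45.3
gripper_force: 0.0
```

```bash
python3 - <<'E'
from bails import *
G=grads(("scene",))
for x,y,w,z in ((466.5,-297.4,87.1,3),(379.3,-293,85.3,3),(519,27,-6,10),(515.7,-12,-6,10)): print(fit(G,"bail",(x,y,w),z,(10,10,.1)))
plan([(466.5,-297.4,24.5,87.1)])
E
```

```text
(array([ 466.5141304 , -298.89446784,   87.11589364]), np.float64(16307.9013671875))
(array([ 379.29641349, -292.94198302,   84.93489624]), np.float64(16302.2734375))
(array([519.03580404,  27.2839575 ,  -5.71288133]), np.float64(22141.7421875))
(array([519.0327491 , -11.21010725,  -6.59669943]), np.float64(22072.55078125))
at [ 470.  -297.5   80.2] [-1.7998e+02 -2.0000e-02  8.7870e+01] gap 45.1 t 56.4
turn wz +0.14 | shift [-0.    -0.024  0.372] = 2 rows of [-0.0002 -0.0118  0.1858]
```

```bash
python3 - <<'E'
from bails import *
im=r.grab_frame("scene"); S=6; x0,y0=230,145
big=cv2.resize(im[y0:y0+95,x0:x0+120],None,fx=S,fy=S,interpolation=cv2.INTER_CUBIC)
for p in ((519.04,27.28,-5.71),(519.03,-11.2,-6.6)):
    q=[proj("scene",[[p[0]+k*np.cos(np.radians(p[2])),p[1]+k*np.sin(np.radians(p[2])),19]])[0] for k in(-55,55)]
    print(np.round([(np.array(v)-(x0,y0)+.5)*S for v in q]))
    for v in q: cv2.circle(big,tuple(int(t) for t in (v-(x0,y0)+.5)*S),3,(0,255,0),1)
cv2.imwrite("pics/k.png",big)
E
```

```text
[[344. 239.]
 [169. 355.]]
[[291. 193.]
 [113. 304.]]
```

View pics/k.png

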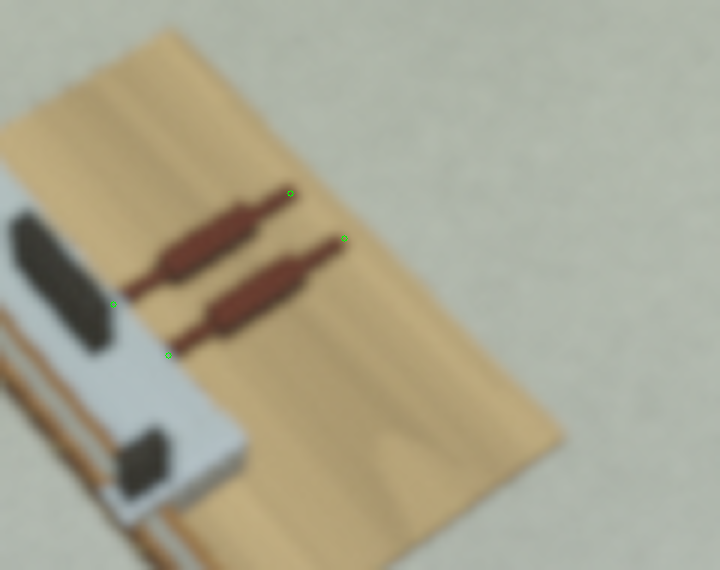

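Both bails lie parallel with their ends at the rule edge, at about (122,298) and (172,352). The fit simply overshoots onto the rule. On to bail 2.

>>> {"method": "play_rows", "body": {"steps": "0 -.023 .2 0 0 .14;0 0 .14 0 0 0;0 0 .03 0 0 0;0 0 .003 0 0 0;0 0 0 0 0 0"}}

```text
time_s: 57.08
tcp_pos: [467.2, -298.2, 25.0]
orientation: [179.9, 0.0, 87.0]
wrist_force: [0.0, -0.6, 0.1]
finger_gap: 45.2
gripper_force: 0.0
```

>>> {"method": "play_rows", "body": {"steps": "0 0 0 0 0 0;0 0 0 0 0 0;0 0 0 0 0 0;0 0 0 0 0 0;0 0 0 0 0 0;0 0 0 0 0 0", "hand": 1}}

```text
time_s: 57.82
tcp_pos: [467.0, -298.3, 25.0]
orientation: [180.0, 0.0, 87.0]
wrist_force: [-1.1, 1.4, 10.4]
finger_gap: 16.2
gripper_force: 58.8
```

>>> {"method": "play_rows", "body": {"steps": "0 0 -.1 0 0 0;0 0 -.2 0 0 -.945;0 0 -.2 0 0 -.945;0 0 0 0 0 -.945;0 0 0 0 0 -.945;0 0 0 0 0 -.945;0 0 0 0 0 -.945;0 0 0 0 0 -.945"}}

```text
time_s: 58.82
tcp_pos: [466.7, -298.3, 100.2]
orientation: [180.0, 0.0, 125.1]
wrist_force: [-0.2, -0.3, -1.0]
finger_gap: 16.2
gripper_force: 59.1
```

>>> {"method": "play_rows", "body": {"steps": "0 0 0 0 0 -.945;0 0 0 0 0 -.945;0 0 0 0 0 -.945;0 0 0 0 0 -.945;0 0 0 0 0 -.945;0 0 0 0 0 -.945;0 0 0 0 0 -.945;0 0 0 0 0 -.945"}}

```text
time_s: 59.82
tcp_pos: [466.7, -298.3, 100.2]
orientation: [-180.0, 0.0, 168.4]
wrist_force: [-0.3, -0.3, -0.7]
finger_gap: 16.2
gripper_force: 59.1
```

```bash
python3 - <<'E'
from bails import *
plan([(*b2w(-33,-67),100,173.8)])
E
```

```text
at [ 466.7 -298.3  100.2] [-1.7998e+02  4.0000e-02  1.6841e+02] gap 16.2 t 59.8
turn wz -0.94 | shift [-6.600e-02  1.682e+00  1.000e-03] = 5 rows of [-1.310e-02  3.364e-01  2.000e-04]
```

>>> {"method": "play_rows", "body": {"steps": "0 0 0 0 0 -.94;-.013 .336 0 0 0 0;-.013 .336 0 0 0 0;-.013 .336 0 0 0 0;-.013 .336 0 0 0 0;-.013 .336 0 0 0 0;0 0 0 0 0 0;0 0 0 0 0 0"}}

```text
time_s: 60.82
tcp_pos: [504.6, -48.9, 99.8]
orientation: [-180.0, 0.0, 173.7]
wrist_force: [0.4, 0.0, -0.6]
finger_gap: 16.3
gripper_force: 59.1
```

```bash
python3 - <<'E'
from bails import *
plan([(*b2w(-32,-67),33,173.8)])
E
```

```text
at [504.6 -48.9  99.8] [-1.7999e+02  4.0000e-02  1.7367e+02] gap 16.3 t 60.8
turn wz -0.02 | shift [-0.001  0.002  0.445] = 2 rows of [-0.0006  0.0009  0.2227]
```

>>> {"method": "play_rows", "body": {"steps": "0 0 .2 0 0 0;0 0 .15 0 0 0;0 0 .08 0 0 0;0 0 .017 0 0 0;0 0 0 0 0 0"}}

```text
time_s: 61.45
tcp_pos: [504.5, -49.3, 32.6]
orientation: [-180.0, 0.0, 173.6]
wrist_force: [0.2, -0.6, -0.5]
finger_gap: 16.0
gripper_force: 59.2
```

>>> {"method": "play_rows", "body": {"steps": "-.02 0 0 0 0 0;0 0 0 0 0 0;0 0 0 0 0 0"}}

```text
time_s: 61.82
tcp_pos: [507.5, -49.1, 32.4]
orientation: [-180.0, 0.0, 173.6]
wrist_force: [-0.2, 0.0, 0.1]
finger_gap: 15.9
gripper_force: 59.1
```

>>> {"method": "play_rows", "body": {"steps": "-.014 0 -.003 0 0 0;0 0 0 0 0 0;0 0 0 0 0 0"}}

```text
time_s: 62.2
tcp_pos: [509.4, -49.3, 32.6]
orientation: [180.0, -0.0, 173.6]
wrist_force: [-0.1, 0.0, -1.0]
finger_gap: 16.3
gripper_force: 59.1
```

>>> {"method": "play_rows", "body": {"steps": "-.01 0 0 0 0 0;0 0 0 0 0 0;0 0 0 0 0 0"}}

```text
time_s: 62.58
tcp_pos: [510.9, -49.5, 32.6]
orientation: [-180.0, -0.0, 173.6]
wrist_force: [0.3, 0.6, -0.8]
finger_gap: 16.5
gripper_force: 59.1
```

>>> {"method": "play_rows", "body": {"steps": "-.008 0 0 0 0 0;0 0 0 0 0 0;0 0 0 0 0 0"}}

```text
time_s: 62.95
tcp_pos: [511.4, -49.6, 32.5]
orientation: [180.0, -0.1, 173.6]
wrist_force: [-5.0, 0.2, 1.3]
finger_gap: 16.2
gripper_force: 59.3
```

>>> {"method": "play_rows", "body": {"steps": "0 0 .004 0 0 0;-.004 0 0 0 0 0;0 0 0 0 0 0"}}

```text
time_s: 63.32
tcp_pos: [511.4, -49.6, 32.0]
orientation: [180.0, -0.1, 173.6]
wrist_force: [-9.0, 0.5, 8.4]
finger_gap: 16.3
gripper_force: 60.3
```

>>> {"method": "play_rows", "body": {"steps": "0 0 0 0 0 0;0 0 0 0 0 0;0 0 0 0 0 0;0 0 -.03 0 0 0;0 0 -.2 0 0 0;0 0 -.25 0 0 0;0 0 0 0 0 1;0 0 0 0 0 1", "hand": 0.4}}

```text
time_s: 64.32
tcp_pos: [513.1, -49.8, 104.9]
orientation: [180.0, 0.1, 162.0]
wrist_force: [0.1, 0.2, 0.3]
finger_gap: 25.8
gripper_force: 0.0
```

>>> {"method": "play_rows", "body": {"steps": "0 0 0 0 0 1;0 0 0 0 0 1;0 0 0 0 0 1;0 0 0 0 0 1;0 0 0 0 0 1;0 0 0 0 0 1;0 0 0 0 0 1;0 0 0 0 0 1", "hand": -0.06}}

```text
time_s: 65.32
tcp_pos: [512.8, -49.7, 104.3]
orientation: [180.0, 0.0, 116.1]
wrist_force: [0.7, 0.3, -1.6]
finger_gap: 45.3
gripper_force: 0.0
```

```bash
python3 - <<'E'
from bails import *
G=grads(("scene",))
for x,y,w,z in ((379.3,-293,85.3,3),(519,27,-6,10),(515.7,-12,-6,10)): print(fit(G,"bail",(x,y,w),z,(10,10,.1)))
plan([(379.3,-293.2,80,85.2)])
E
```

```text
(array([ 380.85624797, -291.03145542,   82.54625338]), np.float64(11502.8984375))
(array([518.82845155,  27.32947309,  -5.70884614]), np.float64(22714.78515625))
(array([519.19124802, -10.96761246,  -6.50766562]), np.float64(22441.71484375))
at [512.8 -49.8 104.3] [1.7998e+02 1.0000e-02 1.1584e+02] gap 45.2 t 65.4
turn wz +5.35 | shift [-1.692 -0.751  0.162] = 6 rows of [-0.282  -0.1252  0.027 ]
```

>>> {"method": "play_rows", "body": {"steps": "0 0 0 0 0 .89;0 0 0 0 0 .89;0 0 0 0 0 .89;0 0 0 0 0 .89;0 0 0 0 0 .89;0 0 0 0 0 .89;-.282 -.125 .027 0 0 0;-.282 -.125 .027 0 0 0"}}

```text
time_s: 66.38
tcp_pos: [468.8, -131.9, 96.1]
orientation: [180.0, 0.0, 85.9]
wrist_force: [0.7, -0.4, 0.4]
finger_gap: 45.4
gripper_force: 0.0
```

>>> {"method": "play_rows", "body": {"steps": "-.282 -.125 .027 0 0 0;-.282 -.125 .027 0 0 0;-.282 -.125 .027 0 0 0;-.282 -.125 .027 0 0 0;0 0 0 0 0 0;0 0 0 0 0 0"}}

```text
time_s: 67.12
tcp_pos: [381.6, -294.4, 79.8]
orientation: [180.0, -0.0, 85.7]
wrist_force: [0.1, 0.2, 0.6]
finger_gap: 45.4
gripper_force: 0.0
```

```bash
python3 - <<'E'
from bails import *
G=grads(("scene",))
for x,y,w,z in ((379.3,-293,85.3,3),(519,27,-6,10),(515.7,-12,-6,10),(511,-50,-6,10)): print(fit(G,"bail",(x,y,w),z,(10,10,.1)))
plan([(379.3,-293.2,24.5,85.2)])
E
```

```text
(array([ 378.80477541, -294.1018579 ,   84.54704744]), np.float64(15990.2421875))
(array([518.91158546,  27.4099866 ,  -5.72293509]), np.float64(22156.326171875))
(array([519.1702008 , -10.99808828,  -6.69367673]), np.float64(21796.298828125))
(array([514.00550214, -48.94704145,  -6.39025159]), np.float64(21885.83203125))
at [ 381.8 -294.    79.9] [180.    -0.    85.78] gap 45.3 t 67.2
turn wz +0.10 | shift [ 0.004 -0.017  0.369] = 2 rows of [ 0.0018 -0.0086  0.1845]
```

>>> {"method": "play_rows", "body": {"steps": "0 -.018 .2 0 0 .1;0 0 .14 0 0 0;0 0 .026 0 0 0;0 0 .003 0 0 0;0 0 0 0 0 0"}}

```text
time_s: 67.8
tcp_pos: [379.4, -294.3, 25.1]
orientation: [180.0, 0.0, 85.2]
wrist_force: [-0.0, -0.2, 0.1]
finger_gap: 45.1
gripper_force: 0.0
```

>>> {"method": "play_rows", "body": {"steps": "0 0 0 0 0 0;0 0 0 0 0 0;0 0 0 0 0 0;0 0 0 0 0 0;0 0 0 0 0 0;0 0 0 0 0 0", "hand": 1}}

```text
time_s: 68.55
tcp_pos: [379.2, -294.5, 25.1]
orientation: [180.0, 0.0, 85.1]
wrist_force: [-0.4, 2.8, 13.2]
finger_gap: 16.0
gripper_force: 58.6
```

>>> {"method": "play_rows", "body": {"steps": "0 0 -.1 0 0 0;0 0 -.2 0 0 -.968;0 0 -.2 0 0 -.968;0 0 0 0 0 -.968;0 0 0 0 0 -.968;0 0 0 0 0 -.968;0 0 0 0 0 -.968;0 0 0 0 0 -.968"}}

```text
time_s: 69.55
tcp_pos: [378.9, -294.3, 100.3]
orientation: [180.0, 0.0, 124.2]
wrist_force: [-0.1, 0.4, -0.2]
finger_gap: 16.2
gripper_force: 59.4
```

>>> {"method": "play_rows", "body": {"steps": "0 0 0 0 0 -.968;0 0 0 0 0 -.968;0 0 0 0 0 -.968;0 0 0 0 0 -.968;0 0 0 0 0 -.968;0 0 0 0 0 -.968;0 0 0 0 0 -.968;0 0 0 0 0 -.968"}}

```text
time_s: 70.55
tcp_pos: [378.9, -294.3, 100.3]
orientation: [-180.0, 0.0, 168.5]
wrist_force: [-1.0, -0.2, -0.7]
finger_gap: 16.1
gripper_force: 59.4
```

```bash
python3 - <<'E'
from bails import *
plan([(*b2w(-33,-105),100,173.8)])
E
```

```text
at [ 378.9 -294.3  100.3] [-1.7998e+02  3.0000e-02  1.6853e+02] gap 16.1 t 70.5
turn wz -0.92 | shift [-0.65   1.465  0.002] = 5 rows of [-0.1301  0.2931  0.0004]
```

>>> {"method": "play_rows", "body": {"steps": "0 0 0 0 0 -.92;-.13 .293 0 0 0 0;-.13 .293 0 0 0 0;-.13 .293 0 0 0 0;-.13 .293 0 0 0 0;-.13 .293 0 0 0 0;0 0 0 0 0 0;0 0 0 0 0 0"}}

```text
time_s: 71.55
tcp_pos: [500.0, -86.7, 99.9]
orientation: [-180.0, 0.0, 173.7]
wrist_force: [0.6, -0.5, 1.1]
finger_gap: 16.5
gripper_force: 59.4
```

```bash
python3 - <<'E'
from bails import *
plan([(*b2w(-32,-105),33,173.8)])
E
```

```text
at [500.  -86.7  99.9] [-179.99    0.    173.66] gap 16.5 t 71.5
turn wz -0.02 | shift [-0.004  0.002  0.446] = 2 rows of [-0.0021  0.0012  0.2229]
```

>>> {"method": "play_rows", "body": {"steps": "0 0 .2 0 0 -.02;0 0 .15 0 0 0;0 0 .08 0 0 0;0 0 .016 0 0 0;0 0 0 0 0 0"}}

```text
time_s: 72.18
tcp_pos: [500.4, -87.1, 32.9]
orientation: [-180.0, 0.0, 173.7]
wrist_force: [0.3, 0.4, -0.1]
finger_gap: 16.1
gripper_force: 59.4
```

>>> {"method": "play_rows", "body": {"steps": "-.02 0 0 0 0 0;-.014 0 0 0 0 0;0 0 0 0 0 0;0 0 0 0 0 0"}}

```text
time_s: 72.68
tcp_pos: [505.3, -87.2, 32.5]
orientation: [-180.0, 0.0, 173.7]
wrist_force: [0.1, -0.1, -0.2]
finger_gap: 16.1
gripper_force: 59.4
```

>>> {"method": "play_rows", "body": {"steps": "-.01 0 0 0 0 0;0 0 0 0 0 0;0 0 0 0 0 0"}}

```text
time_s: 73.05
tcp_pos: [506.8, -87.4, 32.4]
orientation: [180.0, -0.0, 173.7]
wrist_force: [-0.1, 0.2, -0.5]
finger_gap: 16.2
gripper_force: 59.4
```

>>> {"method": "play_rows", "body": {"steps": "-.008 0 0 0 0 0;0 0 0 0 0 0;0 0 0 0 0 0"}}

```text
time_s: 73.42
tcp_pos: [507.6, -87.5, 32.3]
orientation: [180.0, -0.0, 173.7]
wrist_force: [-2.6, -0.0, -0.1]
finger_gap: 16.1
gripper_force: 59.4
```

Contact. I'll firm it up, lower it, release, and clear the view.

>>> {"method": "play_rows", "body": {"steps": "-.008 0 0 0 0 0;0 0 .004 0 0 0;0 0 0 0 0 0"}}

```text
time_s: 73.8
tcp_pos: [507.7, -87.4, 32.1]
orientation: [180.0, -0.1, 173.7]
wrist_force: [-10.5, 1.3, 14.9]
finger_gap: 16.2
gripper_force: 61.3
```

>>> {"method": "play_rows", "body": {"steps": "0 0 0 0 0 0;0 0 0 0 0 0;0 0 0 0 0 0;0 0 -.03 0 0 0;0 0 -.2 0 0 0;0 0 -.25 0 0 0;0 0 -.3 0 0 0;0 0 -.2 0 0 0", "hand": 0.4}}

```text
time_s: 74.8
tcp_pos: [509.6, -87.7, 181.1]
orientation: [-180.0, 0.1, 173.7]
wrist_force: [0.8, 0.4, -0.2]
finger_gap: 25.7
gripper_force: 0.0
```

>>> {"method": "play_rows", "body": {"steps": ".1 -.33 0 0 0 0;.1 -.33 0 0 0 0;.1 -.33 0 0 0 0;0 -.33 0 0 0 0;0 -.33 0 0 0 0;0 -.33 0 0 0 0;0 -.33 0 0 0 0;0 0 0 0 0 0"}}

```text
time_s: 75.8
tcp_pos: [426.1, -430.5, 179.0]
orientation: [-179.9, 0.1, 173.6]
wrist_force: [-0.1, 0.7, 0.3]
finger_gap: 25.4
gripper_force: 0.0
```

```bash
python3 - <<'E'
from bails import *
print(r.read_state()['tcp_pos'])
a=[cv2.resize(r.grab_frame(n)[y:y+100,x:x+133],(798,600) if 0 else (665,500),interpolation=cv2.INTER_CUBIC) for n,y,x in(("top",148,185),)]
cv2.imwrite("pics/l.png",a[0])
G=grads(("top","scene"))
for x,y in ((518.6,26),(514.6,-12),(511,-50),(507,-88)):
    for g in (G,{"top":G["top"]},{"scene":G["scene"]}):
        p=fit(g,"bail",(x,y,-6.2),10,(6,6,.06))[0]; print(np.round(p,1),np.round(w2b(*p[:2]),1),end=' | ')
    print()
for g in (G,{"top":G["top"]}): print(fit(g,"rule",(*b2w(55,-40),-6.2),10,(3,3,.02)),fit(g,"board",(543.8,14.5,-6.2),0,(3,3,.02)))
print(fit(G,"wrench",(600,305,92.6),3,(5,5,.05)))
E
```

```text
[ 426.11891728 -430.48030069  179.00378971]
[519.2  27.3  -6.2] [-25.8  10. ] | [519.3  27.3  -6.3] [-25.7  10. ] | [519.   27.3  -5.7] [-26.  10.] | 
[516.  -10.5  -6.3] [-24.9 -27.9] | [515.1 -10.4  -6.3] [-25.9 -27.8] | [519.2 -11.   -6.5] [-21.6 -28. ] | 
[512.2 -48.4  -6.3] [-24.6 -66. ] | [511.5 -48.3  -6.3] [-25.4 -65.9] | [514.1 -48.5  -6.4] [-22.7 -65.9] | 
[507.7 -86.2  -6.2] [ -25. -104.] | [507.5 -86.1  -6.3] [ -25.2 -103.9] | [508.2 -86.6  -5.6] [ -24.5 -104.3] | 
(array([594.34819131, -31.27790845,  -6.49288339]), np.float64(131940.203125)) (array([545.51272732,  13.93748446,  -5.49041076]), np.float64(213404.265625))
(array([594.34746227, -31.21412036,  -5.88660666]), np.float64(91610.25)) (array([546.08817259,  13.51275046,  -5.43483195]), np.float64(138432.515625))
(array([599.73806147, 305.39318272,  92.96720887]), np.float64(74099.4375))
```

View pics/l.png

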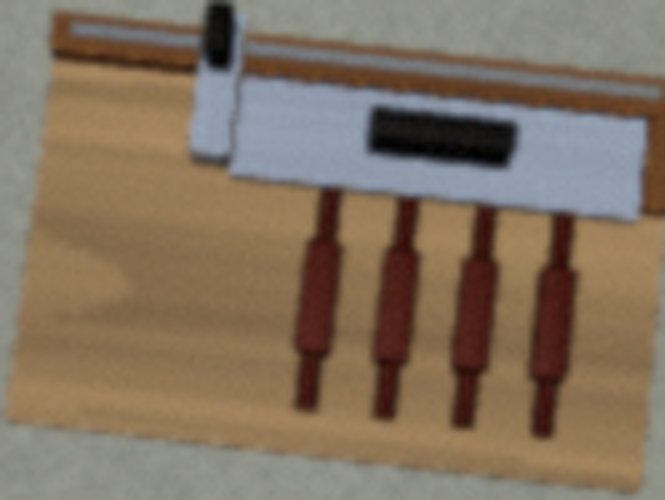

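The top view shows four bails, evenly spaced and square, with their ends at (330,190), (408,200), (485,208) and (563,215) on the rule's free edge. The stop sits against the rule's end at (235,120), and the wrench is centred on the mat. I'll hand it in.

```bash
python3 -c "
from plant import r
print(r.sign_off())"
```

```text
the job is handed in; nothing more can be done
None
```

I've handed the job in with no verdict shown: the wrench is on the mat, the straightedge is clamped flush between the end block and the stop, and all four bails lie square with their ends on its free edge.

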